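# Unlock the terminal box with its T-key and open the lid

## Task

The electrician needs to get at the breakers in the seamer's terminal box. Take the T-key from its post, unlock the quarter-turn latch in the box's lid with it, put the key back on its post and swing the lid up by its handle until it stands about upright, and leave it standing open. Do not knock over the beaker or the date stamp.

Things in the scene. Friction and masses are not known exactly. Their poses are not given: they have to be found in the camera images.
- drive_box: Grey terminal box bolted to the table, 120 mm (own x) by 200 mm (own y), walls 95 mm high, small bolted feet at both y ends. Origin at the centre of its underside, z up; its lid is hinged along the upper edge of its -y side. Its yaw is the yaw of the closed lid. Beware of the tall seamer behind: between box and key post its front upright reaches to x = 0.54.
- lid (a joint): Opening angle of the grey lid (128 x 206 mm, 4 mm thick, 0.4 kg, top face 99 mm above the table when shut): 0 shut, 1.57 upright, stop at 1.75. Stiff hinge along the box's own x: the lid stays at any angle where it is left; lifting it at the handle takes about 7 N. Until the latch under it is turned open it lifts only a degree or so.
- lid_hinge (a point): Middle of the hinge line, 95 mm above the table; the handle and the lock circle about it as the lid opens.
- lid_handle (a point): Middle of the lid's handle: a round steel bar 11 mm thick and 90 mm long, parallel to the hinge (along the box's own x), 186 mm from the hinge line, its axis 33 mm above the lid's top face, 20 mm in from the lid's free edge. The bar may turn between finger pads as the lid swings.
- lock_top (a point): Centre of the lock barrel's mouth, 107 mm above the table when the lid is shut, 36 mm from the handle towards the hinge. The barrel is a round dark steel cup, outer 46 mm, inner 37 mm across, its rim 8 mm above the lid's face. In it stands the latch's square steel spindle, only for the key.
- spindle_top (a point): Centre of the top of the 14 mm square spindle (top 3 mm chamfered), 4 mm below the barrel's mouth. Its angle is not reported: at the locked stop its faces lie along the box's own x and y, but it may have been left anywhere up to 0.6 rad clockwise of that. A key set on it out of line rides near its top; in line (1 mm clearance all round, some 0.1 rad either way) it drops to the floor.
- lock_floor (a point): Centre of the flat floor of the barrel, 26 mm below its mouth, on the spindle's axis: here the key's foot stands when fully down. The latch opens clockwise seen from above, with a hard stop 1.57 rad from the locked stop; its cam lets go about 0.9 rad from the locked stop. It is stiff (0.15 N m) and stays where it is left.
- key: T-handled steel box key, 110 mm tall, 0.16 kg; origin at the centre of its open lower end, z up the shank. Socket 22 mm square, 34 mm long, with a 16 mm square hole 26 mm deep, sides along own x and y. Then a 12 mm round shank and the cross bar: 92 mm along own y, 16 mm wide (x), 14 mm high, its centre 103 mm above the origin. Only gravity keeps it on a spindle or post.
- key_foot (a point): Centre of the key's open lower end (the key's origin).
- key_post: The key's parking post: a grey round base, 68 mm across and 12 mm high, fixed to the table, with an upright round 13 mm steel post in its middle, 24 mm tall above the base, tip coned. Origin at the centre of the underside. The key stands on the base with its socket over the post, at any yaw.
- post_seat (a point): Centre of the base's top face at the foot of the post, 12 mm above the table, where the key's foot stands.
- beaker: Clear plastic sample beaker, 56 mm across, 79 mm tall, standing on the table; origin at the centre of its underside. Leave it standing.
- stamp: Date stamp, black 34 mm square foot with a red grip, 70 mm tall, standing on the table; origin at the centre of its underside. Leave it standing.
There are look-alikes about, which are no part of the job. There is more than one size of the key; the one meant has the size given above.

How it is judged:
By the outcome, as a careful person would: the job done as asked, in the order asked, and still so for the second after the job is handed in, with the robot touching nothing.
It also fails if it takes over 72 s, if anything falls off the work surface, if the arm or the gripper's body presses on something with over 40 N, if the wrist force passes 120 N, or if a joint passes its speed limit or range.

## Robot

A 7-joint arm with a two-finger parallel gripper is mounted at the origin on a cart in front of the work surface, level with it; the furniture and walls round the work are solid. World frame = base frame: x ahead of the robot, y to its left, z up, the work surface at z = 0. Lengths are in mm, angles in rad, forces in N, time in s.
With the tool pointing down it reaches from about 400 to 875 mm from the base axis. Payload 4.4 kg.
Tool frame: the origin (TCP) lies between the finger pads; the fingertips stand 22 mm ahead of it and the grasp point (between the pads) lies 3 mm ahead of it; z points along the fingers, y is the line along which they close (so a half turn about z gives the same grasp; the last joint's range is limited). The gripper opens to 85 mm and grips with 20 to 120 N. Pads are 22 mm wide; open, the fingers measure 114 mm over their backs; the gripper's body (76 mm by 85 mm) begins 54 mm behind the grasp point. The pads swing forward as they close: fully open they stand 13 mm farther back than shut.
Start: joints at [1.208, 0.628, 0.038, 1.517, -0.027, 0.996, -0.02], TCP at [190.128, -621.586, 227.213] pointing down, gripper open.
Joint ranges: [-3.06, 3.06], [-0.37, 2.12], [-1.25, 1.32], [0.18, 2.47], [-1.1, 4.24], [0.23, 1.98], [-2.94, 2.94]. Speed limits (rad/s): [2.57, 2.57, 3.14, 3.14, 3.14, 3.14, 3.14].

## Interface

Orientations are given as [roll, pitch, yaw] about the fixed x, y, z axes, in that order (R = Rz(yaw) Ry(pitch) Rx(roll)).
In Python, from cell import ctrl gives the robot as it stands.
- The arm moves only by the tool step_arm, never from a script. Its argument "plan" is a list of rows, each an object of numbers: "dx", "dy", "dz": the shift along the tool's x, y, z scaled (see below); "ax", "ay", "az": the turn, a rotation vector about the tool's x, y, z scaled (see below); "gripper": the opening, from 0 (shut) to 1 (fully open). A call has 1 to 20 rows; each row shifts and turns the commanded pose from where the row before left it, along the tool's axes as they then stand; what a row does not reach is not made up. The controller multiplies each number of a shift by 0.3 m and each number of a turn by 90 degrees. A row lasts 1/8 s, in which the tool goes at most 62.5 mm and 10.7 degrees, less where a joint would pass 70% of its speed; a pose out of reach is approached as far as the arm can. A call with a number of a shift or a turn outside -1 to 1 is refused whole. A call with a gripper value outside its range is refused whole. The fingers move at their own pace and stop on an object; the grip force is fixed at half the most. Time passes only in rows, so rows that do not move let the fingers close. It gives the time, the measured TCP pose, the force, the opening and the grip force at its end, in the units of the state.
- ctrl.read_state(): the state, without advancing time (a new reading comes with each control period).
- ctrl.get_image(name): name is "side" or "top" or "wrist"; returns a dict with "color" (400x640x3 uint8, red, green, blue), "range_z" (400x640 float32, mm along the optical axis (not along the pixel's ray), 0 where there is no reading), "fx", "fy", "cx", "cy" (pixels), "T" (4x4, takes a point from camera to world coordinates); the wrist camera has in their place "T_tool_cam" (4x4, takes a point from camera to tool coordinates, whose origin is the TCP and whose axes are the flange's). Camera axes: x right, y down, z forward; pixel columns grow to the right and rows downward; lengths in mm; the calibration is good to about 2 mm. A picture is of the moment at which its call begins: read the wrist's pose just before it.
- ctrl.finish_job(): hands the job in; it is judged then, once.
The state is a dict: "clock": time; "qpos": joint angles; "qd": joint speeds; "tau": joint torques, N m; "eef_pos": TCP position; "tool_rot": TCP orientation; "force": force on the tool from outside, world axes, zero at the start; "torque": the same for the moment, N m; "width": finger opening in mm; "gripper_force": force on a finger pad.
Only numpy, scipy, OpenCV 4.12 (cv2) and the standard library are available. Lean on these libraries where they do the work, as an engineer would, in place of code of your own. Each camera call takes 0.05 s, during which the arm holds its last target. There are 200 camera calls.

## Working session

There is one attempt and no reset: what is moved stays moved. The work goes in short steps, Python scripts to look and compute and a tool call to move; the robot and the scene stay as the last step left them, time stands still between calls to the robot, and variables do not carry over. Pictures are saved under pics/ and viewed, at most 10 in all, crops included, and the job is handed in when it is done.

Besides the shell and the picture viewer there is one more tool, called after "Emit:" as name(argument=value, ...) on one line, values as JSON. step_arm: Moves the arm, as the interface text tells. Shifts and turns lie within -1 to 1; 1 stands for 0.3 m of shift or 90 degrees of turn. Its arguments: {"type":"object","properties":{"plan":{"type":"array"}},"required":["plan"]}

```bash
ls; mkdir -p pics; cat > h.py <<'E'
import numpy as np, cv2
from cell import ctrl
from scipy.spatial.transform import Rotation as R
def cam(n):
    s=ctrl.read_state(); im=ctrl.get_image(n)
    if 'T' in im: T=np.array(im['T'])
    else:
        W=np.eye(4); W[:3,:3]=R.from_euler('xyz',s['tool_rot']).as_matrix(); W[:3,3]=s['eef_pos']; T=W@np.array(im['T_tool_cam'])
    z=im['range_z']; v,u=np.mgrid[:400,:640]
    P=np.stack([(u-im['cx'])/im['fx']*z,(v-im['cy'])/im['fy']*z,z],-1)@T[:3,:3].T+T[:3,3]
    P[z==0]=np.nan
    return im['color'][...,::-1].copy(),P,T,im
E
python3 - <<'E'
from h import *
s=ctrl.read_state(); print(s)
t,P,T,_=cam('top'); np.savez('top.npz',c=t,P=P); print(T.round(2))
d,P2,T2,_=cam('side'); np.savez('side.npz',c=d,P=P2); print(T2.round(2))
cv2.imwrite('pics/top.png',t); cv2.imwrite('pics/side.png',d)
E
```

```text
pics
{'clock': 0.0, 'qpos': array([ 1.20817727,  0.62932729,  0.03842185,  1.51834605, -0.02698909,
        0.99629321, -0.02002773]), 'qd': array([-0.00013928, -0.00057813, -0.00136419,  0.00060088, -0.0012658 ,
        0.00013441,  0.00169558]), 'tau': array([ 3.68705187e-04, -5.63404763e+01,  1.22640342e+00, -1.93445385e+01,
        1.10383920e-02,  1.05005750e-02, -3.19934850e-05]), 'eef_pos': array([ 189.96788994, -620.97524966,  226.30795131]), 'tool_rot': array([-3.13973627e+00,  2.04355520e-05,  2.96814037e-01]), 'force': array([ 0.12597549, -0.18032827,  0.6982888 ]), 'torque': array([ 0.01810614, -0.04752062, -0.00272942]), 'gripper_force': 0.0, 'width': 85.01709740052875}
[[ 2.00000e-02 -9.80000e-01  1.80000e-01  2.30860e+02]
 [-1.00000e+00 -3.00000e-02 -2.00000e-02 -3.87300e+01]
 [ 2.00000e-02 -1.80000e-01 -9.80000e-01  1.23845e+03]
 [ 0.00000e+00  0.00000e+00  0.00000e+00  1.00000e+00]]
[[ 1.00000e+00  2.00000e-02 -5.00000e-02  5.07370e+02]
 [ 5.00000e-02 -5.80000e-01  8.20000e-01 -1.09097e+03]
 [-1.00000e-02 -8.20000e-01 -5.80000e-01  8.42340e+02]
 [ 0.00000e+00  0.00000e+00  0.00000e+00  1.00000e+00]]
```

View pics/top.png

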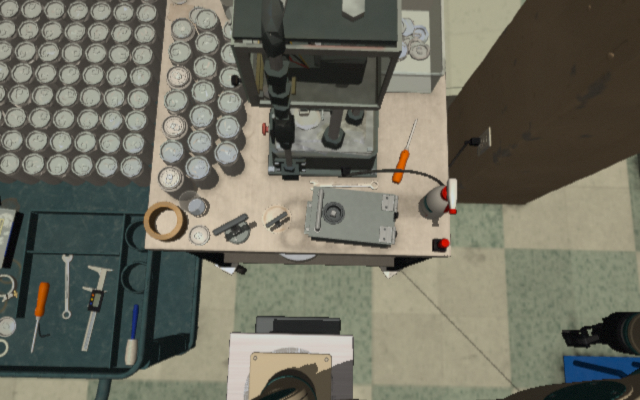

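View pics/side.png

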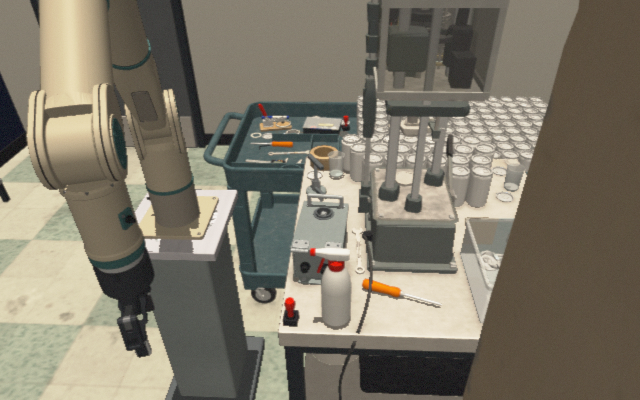

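```bash
python3 - <<'E'
from h import *
a=np.load('top.npz'); c,P=a['c'],a['P']
cr=c[180:260,140:300]; cv2.imwrite('pics/c1.png',cv2.resize(cr,None,fx=5,fy=5,interpolation=cv2.INTER_CUBIC))
def comp(r,lo,hi,n):
    m=np.zeros(P.shape[:2],bool); y0,y1,x0,x1=r; m[y0:y1,x0:x1]=1
    m&=(P[...,2]>lo)&(P[...,2]<hi)
    k,l,st,ce=cv2.connectedComponentsWithStats(m.astype(np.uint8))
    for i in range(1,k):
        if st[i,4]>8:
            q=P[l==i]; xy=q[:,:2].astype(np.float32); rc=cv2.minAreaRect(xy)
            print(n,'px',ce[i].round(),st[i,4],'med',np.median(q,0).round(),'zmax',q[:,2].max().round(),'rect',np.round(rc[0]),np.round(rc[1]),round(rc[2],1))
comp((170,260,140,300),60,200,'hi')
comp((170,260,140,300),6,18,'base')
comp((180,255,295,410),85,103,'lid')
comp((180,255,295,410),103,112,'lock')
comp((180,255,295,410),118,150,'handle')
comp((170,260,410,460),30,200,'stamp')
E
```

```text
hi px [184. 182.] 1190 med [520. 283. 114.] zmax 128.0 rect [499. 268.] [105. 137.] 9.7
hi px [229. 171.] 21 med [558. 171.  69.] zmax 81.0 rect [560. 174.] [ 6. 26.] 1.4
hi px [290. 174.] 151 med [548.  13.  94.] zmax 130.0 rect [551.  14.] [15. 43.] 1.1
hi px [276. 220.] 107 med [432.  45.  76.] zmax 81.0 rect [433.  46.] [11. 61.] 34.9
hi px [230. 225.] 278 med [408. 152. 123.] zmax 129.0 rect [411. 153.] [17. 91.] 30.1
base px [274. 175.] 17 med [567.  60.  12.] zmax 17.0 rect [567.  62.] [36.  6.] 81.7
base px [216. 183.] 11 med [539. 213.  15.] zmax 18.0 rect [539. 214.] [ 4. 26.] 64.6
base px [193. 204.] 105 med [481. 274.   9.] zmax 17.0 rect [479. 274.] [26. 40.] 65.5
base px [158. 217.] 50 med [445. 370.  12.] zmax 18.0 rect [442. 360.] [23. 68.] 57.2
base px [182. 229.] 51 med [406. 294.  13.] zmax 18.0 rect [415. 301.] [24. 85.] 72.2
base px [239. 234.] 303 med [399. 142.  13.] zmax 18.0 rect [406. 153.] [58. 67.] 6.2
base px [198. 227.] 28 med [420. 255.   8.] zmax 12.0 rect [420. 257.] [11. 39.] 12.4
base px [207. 233.] 19 med [405. 229.   9.] zmax 15.0 rect [404. 233.]
[... 849 characters left out ...]
430. -200.  104.] zmax 106.0 rect [ 431. -201.] [ 9. 16.] 63.8
lock px [385. 234.] 126 med [ 398. -227.  105.] zmax 109.0 rect [ 402. -228.] [38. 53.] 76.8
lock px [316. 230.] 22 med [404. -55. 105.] zmax 108.0 rect [406. -56.] [20. 15.] 64.8
lock px [328. 230.] 10 med [404. -86. 104.] zmax 105.0 rect [404. -87.] [13.  6.] 14.3
handle px [319. 210.] 188 med [448. -62. 138.] zmax 144.0 rect [451. -62.] [ 11. 100.] 85.7
stamp px [426. 176.] 112 med [ 565. -342.   57.] zmax 71.0 rect [ 564. -346.] [97. 12.] 78.3
stamp px [436. 202.] 727 med [ 477. -348.  130.] zmax 200.0 rect [ 480. -355.] [74. 43.] 19.9
stamp px [444. 243.] 83 med [ 385. -382.   69.] zmax 75.0 rect [ 385. -384.] [25. 21.] 28.0
```

View pics/c1.png

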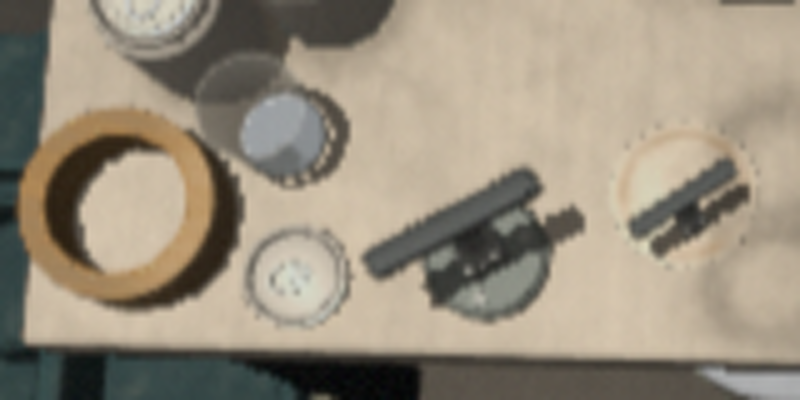

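Candidates for the key: the bar at top px (230,225) (91x17 mm, top at about 122 mm, on a round grey base) and the one at (276,220) (61 mm bar, 81 mm high, on a wooden disc). The crop shows that the first matches the description. I'll look at the lock and the key from close by with the wrist camera on the way.

```bash
cat >> h.py <<'E'
def go(x=None,y=None,z=None,yaw=None):
    """tool-frame scaled totals from the measured pose: shift first (in present axes), then turn"""
    s=ctrl.read_state(); p=np.array(s['eef_pos']); M=R.from_euler('xyz',s['tool_rot'])
    t=np.array([p[i] if v is None else v for i,v in enumerate((x,y,z))])
    d=M.inv().apply(t-p)/300
    cy=s['tool_rot'][2]; yw=cy if yaw is None else np.radians(yaw)
    r=(M.inv()*R.from_euler('xyz',[np.pi,0,yw])).as_rotvec()/(np.pi/2)
    print('at',p.round(1),'rot',np.degrees(s['tool_rot']).round(2),'shift',d.round(4),'turn',r.round(4),'t',round(s['clock'],2))
E
python3 - <<'E'
from h import *
_,_,T,im=cam('wrist'); print(im['T_tool_cam'].round(2) if hasattr(im['T_tool_cam'],'round') else im['T_tool_cam'],im['fx'])
go(z=330); go(420,-110,330); go(420,-110,330,85)
E
```

```text
[[ 0.0000e+00 -9.5000e-01 -3.3000e-01  8.4810e+01]
 [ 1.0000e+00  0.0000e+00 -0.0000e+00 -1.0000e-01]
 [ 0.0000e+00 -3.3000e-01  9.5000e-01 -1.4713e+02]
 [ 0.0000e+00  0.0000e+00  0.0000e+00  1.0000e+00]] 318.3035249025797
at [ 190.  -621.1  226.5] rot [-179.92    0.     17.  ] shift [-0.     -0.0005 -0.345 ] turn [-0.0009  0.     -0.    ] t 0.15
at [ 190.  -621.1  226.5] rot [-179.92    0.     17.  ] shift [ 1.2315 -1.4055 -0.343 ] turn [-0.0009  0.     -0.    ] t 0.15
at [ 190.  -621.1  226.5] rot [-179.92    0.     17.  ] shift [ 1.2315 -1.4055 -0.343 ] turn [-9.000e-04 -5.000e-04 -7.555e-01] t 0.15
```

Emit:
step_arm(plan=[{"dz": -0.125}, {"dz": -0.125}, {"dx": 0.0956, "dy": -0.101}, {"dx": 0.0956, "dy": -0.101}, {"dx": 0.0956, "dy": -0.101}, {"dx": 0.0956, "dy": -0.101}, {"dx": 0.0956, "dy": -0.101}, {"dx": 0.0956, "dy": -0.101}, {"dx": 0.0956, "dy": -0.101}, {"dx": 0.0956, "dy": -0.101}, {"dx": 0.0956, "dy": -0.101}, {"dx": 0.0956, "dy": -0.101}, {"dx": 0.0956, "dy": -0.101}, {"dx": 0.0956, "dy": -0.101}, {"dx": 0.0956, "dy": -0.101}, {"dx": 0.0956, "dy": -0.101}, {"dz": 0.12}, {"dz": 0.13}, {"dz": 0}])

```text
invalid input
```

```bash
python3 - <<'E'
from h import *
c,P,T,im=cam('wrist'); np.savez('w1.npz',c=c,P=P,T=T)
go(450,-98,220)
# project approx lock
p=np.linalg.inv(T)@[448,-98,105,1]; u=int(p[0]/p[2]*im['fx']+im['cx']); v=int(p[1]/p[2]*im['fy']+im['cy']); print(u,v)
u=min(max(u,75),565);v=min(max(v,60),340)
cv2.imwrite('pics/w1.png',cv2.resize(c[v-60:v+60,u-75:u+75],None,fx=5,fy=5,interpolation=cv2.INTER_CUBIC))
E
```

```text
at [ 190.  -621.2  226.6] rot [-179.94   -0.     17.  ] shift [ 1.3387 -1.4144  0.0238] turn [-0.0007 -0.      0.    ] t 0.2
-571 -606
```

View pics/w1.png

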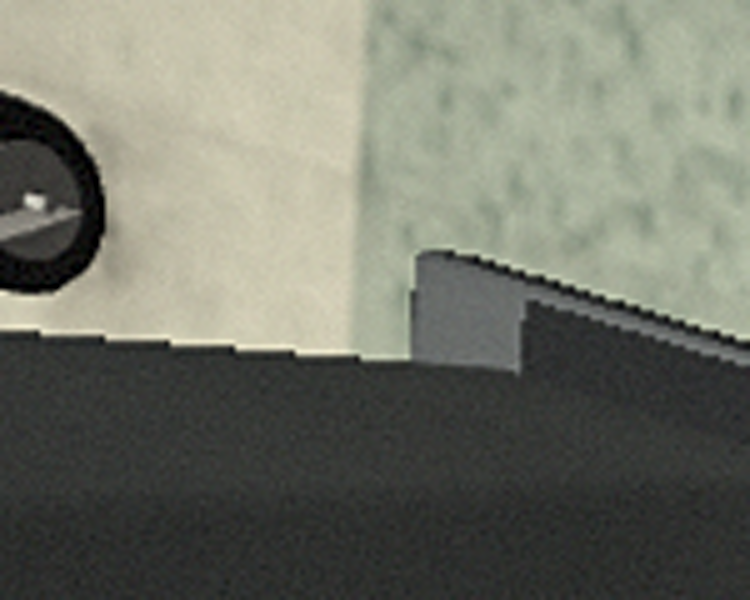

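The call was refused, so the arm hasn't moved and the picture only shows floor. I'll give every key in each row.

Emit:
step_arm(plan=[{"dx": 0, "dy": 0, "dz": -0.125, "ax": 0, "ay": 0, "az": 0, "gripper": 1}, {"dx": 0, "dy": 0, "dz": -0.125, "ax": 0, "ay": 0, "az": 0, "gripper": 1}, {"dx": 0.0956, "dy": -0.101, "dz": 0, "ax": 0, "ay": 0, "az": 0, "gripper": 1}, {"dx": 0.0956, "dy": -0.101, "dz": 0, "ax": 0, "ay": 0, "az": 0, "gripper": 1}, {"dx": 0.0956, "dy": -0.101, "dz": 0, "ax": 0, "ay": 0, "az": 0, "gripper": 1}, {"dx": 0.0956, "dy": -0.101, "dz": 0, "ax": 0, "ay": 0, "az": 0, "gripper": 1}, {"dx": 0.0956, "dy": -0.101, "dz": 0, "ax": 0, "ay": 0, "az": 0, "gripper": 1}, {"dx": 0.0956, "dy": -0.101, "dz": 0, "ax": 0, "ay": 0, "az": 0, "gripper": 1}, {"dx": 0.0956, "dy": -0.101, "dz": 0, "ax": 0, "ay": 0, "az": 0, "gripper": 1}, {"dx": 0.0956, "dy": -0.101, "dz": 0, "ax": 0, "ay": 0, "az": 0, "gripper": 1}, {"dx": 0.0956, "dy": -0.101, "dz": 0, "ax": 0, "ay": 0, "az": 0, "gripper": 1}, {"dx": 0.0956, "dy": -0.101, "dz": 0, "ax": 0, "ay": 0, "az": 0, "gripper": 1}, {"dx": 0.0956, "dy": -0.101, "dz": 0, "ax": 0, "ay": 0, "az": 0, "gripper": 1}, {"dx": 0.0956, "dy": -0.101, "dz": 0, "ax": 0, "ay": 0, "az": 0, "gripper": 1}, {"dx": 0.0956, "dy": -0.101, "dz": 0, "ax": 0, "ay": 0, "az": 0, "gripper": 1}, {"dx": 0.0956, "dy": -0.101, "dz": 0, "ax": 0, "ay": 0, "az": 0, "gripper": 1}, {"dx": 0, "dy": 0, "dz": 0.12, "ax": 0, "ay": 0, "az": 0, "gripper": 1}, {"dx": 0, "dy": 0, "dz": 0.13, "ax": 0, "ay": 0, "az": 0, "gripper": 1}, {"dx": 0, "dy": 0, "dz": 0, "ax": 0, "ay": 0, "az": 0, "gripper": 1}])

```text
clock: 2.58
eef_pos: [447.9, -98.1, 225.3]
tool_rot: [-3.139, 0.005, 0.297]
force: [-0.3, 0.0, -0.1]
width: 85.3
gripper_force: 0.0
```

```bash
python3 - <<'E'
from h import *
c,P,T,im=cam('wrist'); np.savez('w1.npz',c=c,P=P,T=T)
go(450,-98,220)
p=np.linalg.inv(T)@[448,-98,105,1]; u=int(p[0]/p[2]*im['fx']+im['cx']); v=int(p[1]/p[2]*im['fy']+im['cy']); print(u,v)
u=min(max(u,75),565);v=min(max(v,60),340)
cv2.imwrite('pics/w2.png',cv2.resize(c[v-60:v+60,u-75:u+75],None,fx=5,fy=5,interpolation=cv2.INTER_CUBIC))
E
```

```text
at [449.5 -98.4 226.9] rot [-1.7994e+02  1.2000e-01  1.7010e+01] shift [ 0.0022 -0.0008  0.0231] turn [-0.0007  0.0013 -0.    ] t 2.62
316 191
```

View pics/w2.png

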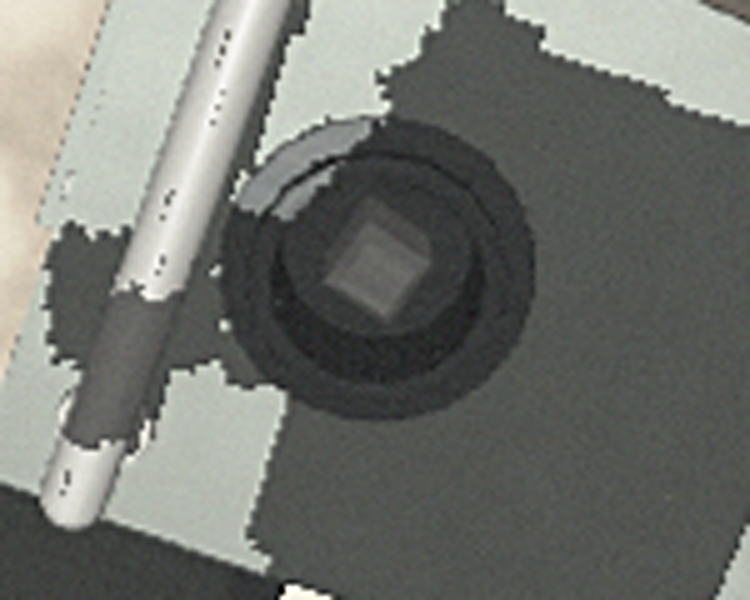

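The picture shows the barrel centred at about px (317,185), the spindle's square top at about (316,184) turned against the lid's sides, and the handle bar up the left.

```bash
cat >> h.py <<'E'
def atz(T,im,uv,z):
    uv=np.atleast_2d(uv).astype(float)
    d=np.c_[(uv[:,0]-im['cx'])/im['fx'],(uv[:,1]-im['cy'])/im['fy'],np.ones(len(uv))]@T[:3,:3].T
    return T[:3,3]+d*((z-T[2,3])/d[:,2])[:,None]
E
python3 - <<'E'
from h import *
a=np.load('w1.npz'); c,P,T=a['c'],a['P'],a['T']
_,_,_,im=cam('wrist')
cr=lambda q: np.array(q)/5+[241,131]-0.4
def an(p,q): d=q-p; return np.degrees(np.arctan2(d[1],d[0])).round(1)
s=atz(T,im,cr([(325,278),(390,320),(430,262),(370,222)]),103)
print(s.round(1), s.mean(0).round(1),[an(s[i],s[(i+1)%4]) for i in range(4)])
print('barrel',atz(T,im,cr([(222,268),(535,268),(377,117),(377,420)]),107).round(1), atz(T,im,cr([(378.5,268.5)]),107))
h=atz(T,im,cr([(125,345),(237,20)]),132); print('handle',h.round(1),an(h[0],h[1]))
m=(P[...,2]>98)&(P[...,2]<110)&(np.hypot(P[...,0]-448,P[...,1]+98)<12)
print('spindle depth',P[m].mean(0),m.sum())
g=cv2.cvtColor(c,cv2.COLOR_BGR2GRAY); b=np.zeros_like(g); b[165:205,296:336]=(g[165:205,296:336]>75); 
k,l,st,ce=cv2.connectedComponentsWithStats(b)
i=l[184,316]; pts=np.argwhere(l==i)[:,::-1]; w=atz(T,im,pts,103)[:,:2].astype(np.float32); print(len(pts),cv2.minAreaRect(w))
# lid + handle from wrist depth
q=P[(P[...,2]>126)&(P[...,2]<142)&(P[...,1]>-110)][:,:2].astype(np.float32); print('handle depth',len(q),cv2.minAreaRect(q))
q=P[(P[...,2]>96)&(P[...,2]<103)][:,:2].astype(np.float32); print('lid',len(q),cv2.minAreaRect(q))
go(409.5,153,300); go(409.5,153,300,120)
E
```

```text
[[ 449.   -88.   103. ]
 [ 444.9 -101.2  103. ]
 [ 457.3 -104.8  103. ]
 [ 461.1  -92.6  103. ]] [453.1 -96.6 103. ] [np.float64(-107.1), np.float64(-16.0), np.float64(72.5), np.float64(159.1)]
barrel [[ 446.7  -70.1  107. ]
 [ 462.7 -122.   107. ]
 [ 479.9  -88.1  107. ]
 [ 427.5 -104.2  107. ]] [[454.60196886 -96.11891    107.        ]]
handle [[437.6 -59.  132. ]
 [492.4 -62.5 132. ]] -3.6
spindle depth [452.32200518 -96.44960671 102.52907597] 239
257 ((454.64923095703125, -96.43192291259766), (14.58703327178955, 16.890600204467773), 73.03823852539062)
handle depth 1793 ((493.3444519042969, -40.963462829589844), (173.91659545898438, 57.94080352783203), 27.583890914916992)
lid 27559 ((485.93756103515625, -167.2717742919922), (388.50518798828125, 207.89779663085938), 85.48234558105469)
at [450.5 -98.6 227.9] rot [ 1.7999e+02 -3.0000e-02  1.6990e+01] shift [ 0.1145 -0.8421 -0.2403] turn [ 0.0001 -0.0004 -0.    ] t 2.67
at [450.5 -98.6 227.9] rot [ 1.7999e+02 -3.0000e-02  1.6990e+01] shift [ 0.1145 -0.8421 -0.2403] turn [ 4.0000e-04 -1.0000e-04 -1.1446e+00] t 2.67
```

Emit:
step_arm(plan=[{"dx": 0.019, "dy": -0.14, "dz": 0, "ax": 0, "ay": 0, "az": 0, "gripper": 1}, {"dx": 0.019, "dy": -0.14, "dz": 0, "ax": 0, "ay": 0, "az": 0, "gripper": 1}, {"dx": 0.019, "dy": -0.14, "dz": 0, "ax": 0, "ay": 0, "az": 0, "gripper": 1}, {"dx": 0.019, "dy": -0.14, "dz": 0, "ax": 0, "ay": 0, "az": 0, "gripper": 1}, {"dx": 0.019, "dy": -0.14, "dz": 0, "ax": 0, "ay": 0, "az": 0, "gripper": 1}, {"dx": 0.019, "dy": -0.142, "dz": 0, "ax": 0, "ay": 0, "az": 0, "gripper": 1}, {"dx": 0, "dy": 0, "dz": 0, "ax": 0, "ay": 0, "az": -0.1145, "gripper": 1}, {"dx": 0, "dy": 0, "dz": 0, "ax": 0, "ay": 0, "az": -0.1145, "gripper": 1}, {"dx": 0, "dy": 0, "dz": 0, "ax": 0, "ay": 0, "az": -0.1145, "gripper": 1}, {"dx": 0, "dy": 0, "dz": 0, "ax": 0, "ay": 0, "az": -0.1145, "gripper": 1}, {"dx": 0, "dy": 0, "dz": 0, "ax": 0, "ay": 0, "az": -0.1145, "gripper": 1}, {"dx": 0, "dy": 0, "dz": 0, "ax": 0, "ay": 0, "az": -0.1145, "gripper": 1}, {"dx": 0, "dy": 0, "dz": 0, "ax": 0, "ay": 0, "az": -0.1145, "gripper": 1}, {"dx": 0, "dy": 0, "dz": 0, "ax": 0, "ay": 0, "az": -0.1145, "gripper": 1}, {"dx": 0, "dy": 0, "dz": 0, "ax": 0, "ay": 0, "az": -0.1145, "gripper": 1}, {"dx": 0, "dy": 0, "dz": 0, "ax": 0, "ay": 0, "az": -0.1145, "gripper": 1}, {"dx": 0, "dy": 0, "dz": 0, "ax": 0, "ay": 0, "az": 0, "gripper": 1}, {"dx": 0, "dy": 0, "dz": 0, "ax": 0, "ay": 0, "az": 0, "gripper": 1}])

```text
clock: 4.92
eef_pos: [409.6, 153.0, 228.1]
tool_rot: [3.14, 0.001, 2.092]
force: [-0.4, -0.2, 0.6]
width: 85.5
gripper_force: 0.0
```

```bash
python3 - <<'E'
from h import *
c,P,T,im=cam('wrist'); np.savez('w2.npz',c=c,P=P,T=T)
m=((P[...,2]>105)&(P[...,2]<135)&(np.hypot(P[...,0]-409,P[...,1]-153)<70)).astype(np.uint8)
q=P[m>0]; rc=cv2.minAreaRect(q[:,:2].astype(np.float32)); print(len(q),np.median(q[:,2]),rc)
b=((P[...,2]>6)&(P[...,2]<18)&(np.hypot(P[...,0]-409,P[...,1]-153)<60)); q=P[b]; print('base',len(q),q.mean(0),cv2.minEnclosingCircle(q[:,:2].astype(np.float32)))
go(rc[0][0],rc[0][1],118)
cv2.imwrite('pics/w3.png',c)
E
```

```text
1973 121.91467738747002 ((412.9382629394531, 154.7910614013672), (16.057497024536133, 90.82740783691406), 30.254772186279297)
base 1459 [411.23800753 156.6113864   11.72355837] ((413.07513427734375, 154.3340606689453), 33.919281005859375)
at [409.4 153.  227.9] rot [1.7993e+02 5.0000e-02 1.1989e+02] shift [-0.0005  0.0128  0.3663] turn [0.0008 0.0005 0.    ] t 4.97
```

View pics/w3.png

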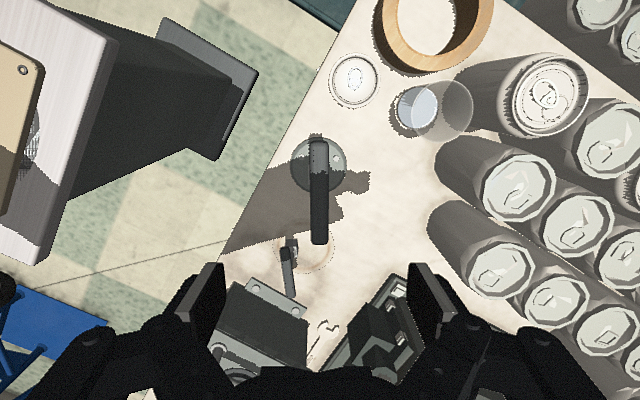

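The picture shows the full-size key's bar at px (319,190) over its grey base, the small look-alike at (287,270), the beaker at (418,108), and nothing where the fingers will go down.

Emit:
step_arm(plan=[{"dx": 0, "dy": 0.0128, "dz": 0, "ax": 0, "ay": 0, "az": -0.004, "gripper": 1}, {"dx": 0, "dy": 0, "dz": 0.12, "ax": 0, "ay": 0, "az": 0, "gripper": 1}, {"dx": 0, "dy": 0, "dz": 0.12, "ax": 0, "ay": 0, "az": 0, "gripper": 1}, {"dx": 0, "dy": 0, "dz": 0.08, "ax": 0, "ay": 0, "az": 0, "gripper": 1}, {"dx": 0, "dy": 0, "dz": 0.046, "ax": 0, "ay": 0, "az": 0, "gripper": 1}, {"dx": 0, "dy": 0, "dz": 0, "ax": 0, "ay": 0, "az": 0, "gripper": 1}, {"dx": 0, "dy": 0, "dz": 0, "ax": 0, "ay": 0, "az": 0, "gripper": 0}, {"dx": 0, "dy": 0, "dz": 0, "ax": 0, "ay": 0, "az": 0, "gripper": 0}, {"dx": 0, "dy": 0, "dz": 0, "ax": 0, "ay": 0, "az": 0, "gripper": 0}, {"dx": 0, "dy": 0, "dz": 0, "ax": 0, "ay": 0, "az": 0, "gripper": 0}, {"dx": 0, "dy": 0, "dz": 0, "ax": 0, "ay": 0, "az": 0, "gripper": 0}, {"dx": 0, "dy": 0, "dz": 0, "ax": 0, "ay": 0, "az": 0, "gripper": 0}])

```text
clock: 6.48
eef_pos: [413.1, 155.5, 118.5]
tool_rot: [3.139, 0.001, 2.102]
force: [-1.1, -0.6, 10.8]
width: -0.3
gripper_force: 5.4
```

```bash
python3 - <<'E'
from h import *
go()
s=ctrl.read_state(); print(s['width'],s['gripper_force'],s['force'])
go(yaw=72.7)
E
```

```text
at [413.1 155.5 118.5] rot [1.7987e+02 4.0000e-02 1.2042e+02] shift [0. 0. 0.] turn [0.0015 0.0004 0.    ] t 6.47
-0.2914561797141476 5.377674822084373 [-1.14852635 -0.58282455 10.77657949]
at [413.1 155.5 118.5] rot [1.7987e+02 4.0000e-02 1.2042e+02] shift [0. 0. 0.] turn [ 1.600e-03 -2.000e-04  5.302e-01] t 6.47
```

```bash
python3 - <<'E'
from h import *
c,P,T,im=cam('wrist'); d,P2,_,_=cam('side')
cv2.imwrite('pics/w4.png',np.vstack([c[100:400],cv2.resize(d[110:230,240:400],(640,480))[:300]]))
s=ctrl.read_state(); print(s['width'],s['gripper_force'],s['force'])
E
```

```text
-0.0849602995407253 5.346757161496498 [-0.47007946 -0.19129459 10.26353181]
```

View pics/w4.png

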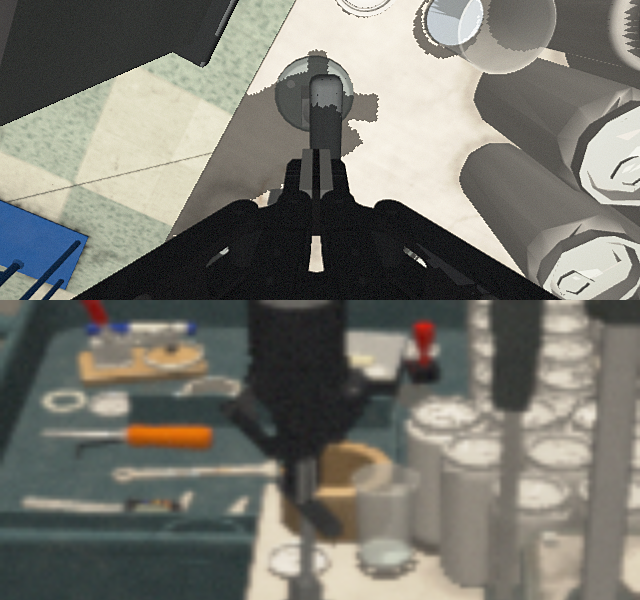

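```bash
python3 - <<'E'
from h import *
c,P,T,im=cam('wrist')
for v in range(170,310,10): print(v,[tuple(P[v,u].round().astype(int)) if np.isfinite(P[v,u,0]) else None for u in (305,312,318,325,332)])
s=ctrl.read_state(); print(s['width'],s['gripper_force'],s['force'],s['tau'].round(1))
m=((P[...,2]>100)&(P[...,2]<126)&(np.hypot(P[...,0]-413,P[...,1]-155)<70)); m[240:]=0; q=P[m]; print(len(q),cv2.minAreaRect(q[:,:2].astype(np.float32)))
E
```

```text
170 [(np.int64(395), np.int64(171), np.int64(12)), (np.int64(400), np.int64(174), np.int64(12)), (np.int64(405), np.int64(176), np.int64(12)), (np.int64(409), np.int64(179), np.int64(12)), (np.int64(414), np.int64(182), np.int64(12))]
180 [(np.int64(399), np.int64(164), np.int64(13)), (np.int64(391), np.int64(192), np.int64(119)), (np.int64(393), np.int64(194), np.int64(121)), (np.int64(396), np.int64(196), np.int64(120)), (np.int64(398), np.int64(198), np.int64(121))]
190 [(np.int64(402), np.int64(160), np.int64(28)), (np.int64(393), np.int64(189), np.int64(121)), (np.int64(395), np.int64(191), np.int64(123)), (np.int64(398), np.int64(192), np.int64(122)), (np.int64(400), np.int64(194), np.int64(123))]
200 [(np.int64(403), np.int64(159), np.int64(48)), (np.int64(395), np.int64(185), np.int64(123)), (np.int64(397), np.int64(186), np.int64(122)), (np.int64(400), np.int64(188), np.int64(123)), (np.int64(403), np.int64(190), np.int64(123))]
210 [(np.int64(407), np.int64(153), np.int64(48)), (np.int64(398), np.int64(180), np.int64(122)), (np.int64(400), np.int64(182), np.int64(123)), (np
[... 1773 characters left out ...]
np.int64(405), np.int64(163), np.int64(160)), (np.int64(407), np.int64(165), np.int64(161)), (np.int64(409), np.int64(166), np.int64(161)), (np.int64(411), np.int64(167), np.int64(161)), (np.int64(413), np.int64(170), np.int64(163))]
300 [(np.int64(405), np.int64(164), np.int64(168)), (np.int64(410), np.int64(160), np.int64(160)), (np.int64(412), np.int64(161), np.int64(160)), (np.int64(411), np.int64(168), np.int64(168)), (np.int64(413), np.int64(169), np.int64(169))]
-0.1677640708390436 5.342372607155994 [-0.97069342 -0.38019529 10.99254082] [ -0.  -37.   -3.8  -8.8   0.1  -0.3   0. ]
2114 ((403.4708251953125, 183.12571716308594), (16.366769790649414, 33.0949592590332), 30.221349716186523)
```

```bash
python3 - <<'E'
from h import *
c,P,T,im=cam('wrist'); Tt=np.array(im['T_tool_cam'])
def tool(P,T): 
    W=T@np.linalg.inv(Tt); return (P-W[:3,3])@W[:3,:3]
for n,(Pp,TT) in dict(open=(np.load('w2.npz')['P'],np.load('w2.npz')['T']),now=(P,T)).items():
    t=tool(Pp,TT); 
    m=(np.abs(t[...,0])<25)&(np.abs(t[...,1])<70)&(t[...,2]<60)&(t[...,2]>-60)
    if n=='now': m&=np.abs(t[...,1])<14
    for a in range(-60,60,6):
        k=m&(t[...,2]>=a)&(t[...,2]<a+6)
        if k.sum()>5: print(n,a,k.sum(),'x',t[k][:,0].min().round(),t[k][:,0].max().round(),'y',t[k][:,1].min().round(),t[k][:,1].max().round())
E
```

```text
open -60 958 x -2.0 13.0 y -62.0 63.0
open -54 1032 x -10.0 12.0 y -55.0 57.0
open -48 1157 x -11.0 12.0 y -56.0 57.0
open -42 1015 x -11.0 12.0 y -56.0 58.0
open -36 882 x -11.0 12.0 y -56.0 58.0
open -30 753 x -12.0 12.0 y -55.0 57.0
open -24 442 x -11.0 11.0 y -53.0 50.0
open -18 10 x -5.0 7.0 y -42.0 44.0
now -60 962 x -12.0 13.0 y -14.0 14.0
now -54 1173 x -13.0 14.0 y -13.0 14.0
now -48 494 x -11.0 14.0 y -13.0 14.0
now -42 560 x -12.0 12.0 y -13.0 14.0
now -36 509 x 6.0 12.0 y -13.0 14.0
now -30 449 x 6.0 12.0 y -13.0 14.0
now -24 398 x 6.0 12.0 y -13.0 14.0
now -18 350 x 6.0 12.0 y -12.0 14.0
now -12 108 x 6.0 12.0 y -11.0 13.0
now -6 1060 x 1.0 25.0 y -2.0 14.0
now 0 13 x 2.0 24.0 y -2.0 14.0
```

The closed fingers sit on top of the bar. Depth shows the real fingertips about 25 mm further back than the text says: shut tips at tool z ≈ -3.5, open ≈ -17. I'll reopen, go 26 mm lower and regrip.

Emit:
step_arm(plan=[{"dx": 0, "dy": 0, "dz": 0, "ax": 0, "ay": 0, "az": 0, "gripper": 1}, {"dx": 0, "dy": 0, "dz": 0, "ax": 0, "ay": 0, "az": 0, "gripper": 1}, {"dx": 0, "dy": 0, "dz": 0, "ax": 0, "ay": 0, "az": 0, "gripper": 1}, {"dx": 0, "dy": 0, "dz": 0, "ax": 0, "ay": 0, "az": 0, "gripper": 1}, {"dx": 0, "dy": 0, "dz": 0, "ax": 0, "ay": 0, "az": 0, "gripper": 1}, {"dx": 0, "dy": 0, "dz": 0, "ax": 0, "ay": 0, "az": 0, "gripper": 1}, {"dx": 0, "dy": 0, "dz": 0.047, "ax": 0, "ay": 0, "az": 0, "gripper": 1}, {"dx": 0, "dy": 0, "dz": 0.04, "ax": 0, "ay": 0, "az": 0, "gripper": 1}, {"dx": 0, "dy": 0, "dz": 0, "ax": 0, "ay": 0, "az": 0, "gripper": 1}, {"dx": 0, "dy": 0, "dz": 0, "ax": 0, "ay": 0, "az": 0, "gripper": 0}, {"dx": 0, "dy": 0, "dz": 0, "ax": 0, "ay": 0, "az": 0, "gripper": 0}, {"dx": 0, "dy": 0, "dz": 0, "ax": 0, "ay": 0, "az": 0, "gripper": 0}, {"dx": 0, "dy": 0, "dz": 0, "ax": 0, "ay": 0, "az": 0, "gripper": 0}, {"dx": 0, "dy": 0, "dz": 0, "ax": 0, "ay": 0, "az": 0, "gripper": 0}, {"dx": 0, "dy": 0, "dz": 0, "ax": 0, "ay": 0, "az": 0, "gripper": 0}, {"dx": 0, "dy": 0, "dz": 0, "ax": 0, "ay": 0, "az": 0, "gripper": 0}])

```text
clock: 8.68
eef_pos: [412.3, 155.0, 91.6]
tool_rot: [3.141, 0.0, 2.102]
force: [-0.4, -0.5, 6.1]
width: 15.0
gripper_force: 58.7
```

Emit:
step_arm(plan=[{"dx": 0, "dy": 0, "dz": -0.04, "ax": 0, "ay": 0, "az": 0, "gripper": 0}, {"dx": 0, "dy": 0, "dz": -0.05, "ax": 0, "ay": 0, "az": 0, "gripper": 0}, {"dx": 0, "dy": 0, "dz": -0.1, "ax": 0, "ay": 0, "az": 0, "gripper": 0}, {"dx": 0, "dy": 0, "dz": -0.1, "ax": 0, "ay": 0, "az": 0, "gripper": 0}, {"dx": 0, "dy": 0, "dz": -0.1, "ax": 0, "ay": 0, "az": 0, "gripper": 0}, {"dx": 0, "dy": 0, "dz": -0.1, "ax": 0, "ay": 0, "az": 0, "gripper": 0}, {"dx": 0, "dy": 0, "dz": 0, "ax": 0, "ay": 0, "az": 0.106, "gripper": 0}, {"dx": 0, "dy": 0, "dz": 0, "ax": 0, "ay": 0, "az": 0.106, "gripper": 0}, {"dx": 0, "dy": 0, "dz": 0, "ax": 0, "ay": 0, "az": 0.106, "gripper": 0}, {"dx": 0, "dy": 0, "dz": 0, "ax": 0, "ay": 0, "az": 0.106, "gripper": 0}, {"dx": 0, "dy": 0, "dz": 0, "ax": 0, "ay": 0, "az": 0.106, "gripper": 0}, {"dx": 0, "dy": 0, "dz": 0, "ax": 0, "ay": 0, "az": 0, "gripper": 0}, {"dx": 0, "dy": 0, "dz": 0, "ax": 0, "ay": 0, "az": 0, "gripper": 0}])

```text
clock: 10.3
eef_pos: [412.0, 155.0, 238.5]
tool_rot: [-3.141, -0.0, 1.272]
force: [0.8, 0.7, -1.5]
width: 14.9
gripper_force: 58.9
```

```bash
python3 - <<'E'
from h import *
c,P,T,im=cam('wrist')
s=ctrl.read_state(); print(s['width'],s['force'])
Tt=np.array(im['T_tool_cam']); W=T@np.linalg.inv(Tt); t=(P-W[:3,3])@W[:3,:3]
# bar in tool frame: top at about -30
m=(np.abs(t[...,0])<70)&(np.abs(t[...,1])<14)&(t[...,2]>-36)&(t[...,2]<-20)&(t[...,0]>15); q=t[m]; print(len(q),np.median(q[:,2]),q[:,0].max(),cv2.minAreaRect(q[:,:2].astype(np.float32)))
go(454,-96.5,None,72.7)
E
```

```text
14.834842572116713 [-1.63543051  0.35430654 -1.28414543]
2874 -30.194412083945302 45.81875759875733 ((30.41522979736328, 0.7118778228759766), (16.01346778869629, 30.82306480407715), 89.73954772949219)
at [412.  155.  238.4] rot [-1.7999e+02 -1.0000e-02  7.2850e+01] shift [-7.597e-01  3.809e-01 -1.000e-04] turn [-0.0001 -0.0001  0.0016] t 10.35
```

Emit:
step_arm(plan=[{"dx": -0.1085, "dy": 0.0544, "dz": 0, "ax": 0, "ay": 0, "az": 0, "gripper": 0}, {"dx": -0.1085, "dy": 0.0544, "dz": 0, "ax": 0, "ay": 0, "az": 0, "gripper": 0}, {"dx": -0.1085, "dy": 0.0544, "dz": 0, "ax": 0, "ay": 0, "az": 0, "gripper": 0}, {"dx": -0.1085, "dy": 0.0544, "dz": 0, "ax": 0, "ay": 0, "az": 0, "gripper": 0}, {"dx": -0.1085, "dy": 0.0544, "dz": 0, "ax": 0, "ay": 0, "az": 0, "gripper": 0}, {"dx": -0.1085, "dy": 0.0544, "dz": 0, "ax": 0, "ay": 0, "az": 0, "gripper": 0}, {"dx": -0.1085, "dy": 0.0544, "dz": 0, "ax": 0, "ay": 0, "az": 0, "gripper": 0}, {"dx": 0, "dy": 0, "dz": 0, "ax": 0, "ay": 0, "az": 0, "gripper": 0}, {"dx": 0, "dy": 0, "dz": 0, "ax": 0, "ay": 0, "az": 0, "gripper": 0}, {"dx": 0, "dy": 0, "dz": 0, "ax": 0, "ay": 0, "az": 0, "gripper": 0}])

```text
clock: 11.6
eef_pos: [453.5, -95.3, 238.4]
tool_rot: [-3.141, -0.0, 1.272]
force: [0.1, 0.1, -1.1]
width: 14.9
gripper_force: 58.9
```

```bash
python3 - <<'E'
from h import *
c,P,T,im=cam('wrist'); np.savez('w5.npz',c=c,P=P,T=T)
p=np.linalg.inv(T)@[454,-96.5,105,1]; u=int(p[0]/p[2]*im['fx']+im['cx']); v=int(p[1]/p[2]*im['fy']+im['cy']); print(u,v)
u=min(max(u,75),565);v=min(max(v,60),340)
cv2.imwrite('pics/w5.png',cv2.resize(c[v-60:v+60,u-75:u+75],None,fx=5,fy=5,interpolation=cv2.INTER_CUBIC))
go(454,-96.5,yaw=72.7)
E
```

```text
315 188
at [453.5 -95.4 238.4] rot [-1.7999e+02 -2.0000e-02  7.2850e+01] shift [-0.003   0.0027 -0.    ] turn [-0.0001 -0.0002  0.0016] t 11.65
```

View pics/w5.png

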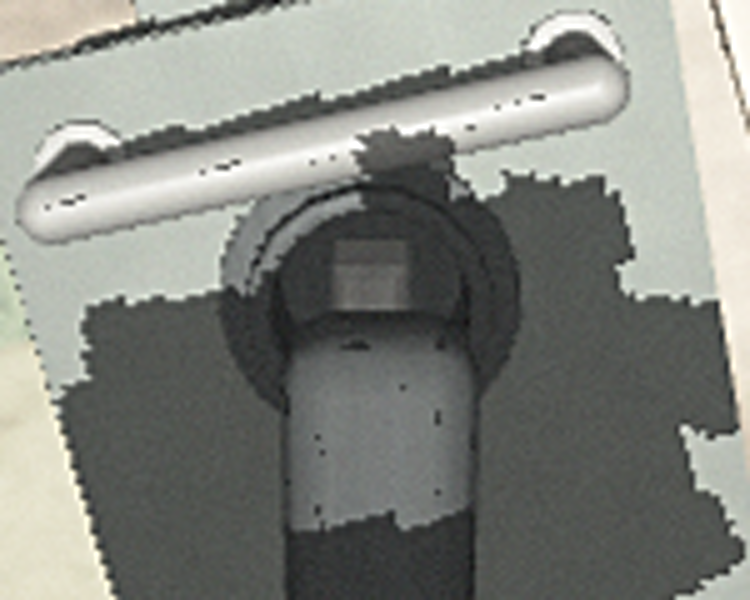

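The spindle's square at px (314,186) now lies parallel to the key's bar, and the handle is at top. I'll compute the remaining sideways offset.

```bash
python3 - <<'E'
from h import *
a=np.load('w5.npz'); T=a['T']; _,_,_,im=cam('wrist'); W=T@np.linalg.inv(np.array(im['T_tool_cam']))
u0,v0=315,188
cr=lambda q: np.array(q)/5+[u0-75,v0-60]-0.4
f=lambda q,z: ((atz(T,im,cr(q),z)-W[:3,3])@W[:3,:3]).round(1)
print('spindle L,R,far,near',f([(332,285),(410,285),(371,240),(371,262),(371,312)],103).tolist())
print('spindle full w at 100',f([(332,285),(410,285)],100).tolist())
print('barrel inner L R far',f([(272,290),(467,290),(370,190)],107).tolist())
print('outer L R',f([(220,290),(520,290)],107).tolist())
P=a['P']; w=P
m=(np.abs(P[...,2]-103)<2.5)&(np.hypot(P[...,0]-454,P[...,1]+96.5)<11); q=(P[m]-W[:3,3])@W[:3,:3]; print(len(q),q.min(0),q.max(0))
E
```

```text
spindle L,R,far,near [[2.1, -8.2, 135.4], [2.1, 6.2, 135.4], [10.7, -1.0, 135.4], [6.5, -1.0, 135.4], [-3.1, -1.0, 135.4]]
spindle full w at 100 [[1.2, -8.3, 138.4], [1.2, 6.3, 138.4]]
barrel inner L R far [[2.3, -19.0, 131.4], [2.3, 16.5, 131.4], [20.9, -1.1, 131.4]]
outer L R [[2.3, -28.5, 131.4], [2.3, 26.2, 131.4]]
125 [ -2.66602602  -8.30303481 133.41364856] [  5.2272498    5.66137983 137.84837445]
```

```bash
cat >> h.py <<'E'
from scipy.optimize import least_squares
def rim(P,c0=(451,-96)):
    d=np.hypot(P[...,0]-c0[0],P[...,1]-c0[1]); m=(np.abs(P[...,2]-107)<1.5)&(d<32); q=P[m]
    f=least_squares(lambda p:np.hypot(q[:,0]-p[0],q[:,1]-p[1])-p[2],[*c0,21],loss='soft_l1')
    return f.x.round(2),len(q),f.cost/len(q)
E
python3 - <<'E'
from h import *
for n in ('w1','w5'):
    P=np.load(n+'.npz')['P']; print(n,rim(P))
P=np.load('w1.npz')['P']; d=np.hypot(P[...,0]-454,P[...,1]+96.5)
for a in range(0,34,3):
    k=(d>=a)&(d<a+3); print(a,np.nanpercentile(P[k][:,2],[10,50,90]).round(1))
print('top',rim(np.load('top.npz')['P'],(448,-97)))
P=np.load('w5.npz')['P']; T=np.load('w5.npz')['T']
E
```

```text
w1 (array([452.28, -96.42,  20.5 ]), 705, np.float64(0.5687597051334988))
w5 (array([451.74, -96.29,  20.58]), 423, np.float64(0.5501744210450599))
0 [102.5 103.4 104.4]
3 [100.8 304.7 310.8]
6 [100.9 308.9 312.7]
9 [ 82.4 308.4 312.6]
12 [ 82.1 308.2 312.6]
15 [ 81.6 308.1 312.7]
18 [ 84.2 106.9 311.5]
21 [101.1 107.6 317.7]
24 [100.7 312.8 317.4]
27 [ 99.4 310.1 316.6]
30 [ 99.1 307.7 316.6]
33 [ 99.2 305.5 316. ]
top (array([448.27, -97.96,  21.24]), 62, np.float64(2.8493068294855135))
```

Emit:
step_arm(plan=[{"dx": 0, "dy": 0, "dz": 0, "ax": 0, "ay": 0, "az": -0.111, "gripper": 0}, {"dx": 0, "dy": 0, "dz": 0, "ax": 0, "ay": 0, "az": -0.111, "gripper": 0}, {"dx": 0, "dy": 0, "dz": 0, "ax": 0, "ay": 0, "az": -0.111, "gripper": 0}, {"dx": 0, "dy": 0, "dz": 0, "ax": 0, "ay": 0, "az": -0.111, "gripper": 0}, {"dx": 0, "dy": 0, "dz": 0, "ax": 0, "ay": 0, "az": -0.111, "gripper": 0}, {"dx": 0, "dy": 0, "dz": 0, "ax": 0, "ay": 0, "az": -0.111, "gripper": 0}, {"dx": 0, "dy": 0, "dz": 0, "ax": 0, "ay": 0, "az": -0.111, "gripper": 0}, {"dx": 0, "dy": 0, "dz": 0, "ax": 0, "ay": 0, "az": -0.111, "gripper": 0}, {"dx": 0, "dy": 0, "dz": 0, "ax": 0, "ay": 0, "az": -0.111, "gripper": 0}, {"dx": 0, "dy": 0, "dz": 0, "ax": 0, "ay": 0, "az": 0, "gripper": 0}, {"dx": 0, "dy": 0, "dz": 0, "ax": 0, "ay": 0, "az": 0, "gripper": 0}, {"dx": 0, "dy": 0, "dz": 0, "ax": 0, "ay": 0, "az": 0, "gripper": 0}])

```text
clock: 13.2
eef_pos: [453.6, -96.4, 238.4]
tool_rot: [-3.141, 0.0, 2.837]
force: [-0.6, 0.2, -1.5]
width: 14.7
gripper_force: 58.9
```

```bash
python3 - <<'E'
from h import *
c,P,T,im=cam('wrist'); np.savez('w6.npz',c=c,P=P,T=T); print(rim(P)); go()
c,P,_,_=cam('top'); np.savez('top2.npz',c=c,P=P); print('top',rim(P,(448,-97)))
m=(P[...,2]>190)&(P[...,2]<226)&(np.hypot(P[...,0]-453,P[...,1]+95)<60); q=P[m]; print(len(q), cv2.minAreaRect(q[:,:2].astype(np.float32)) if len(q) else 0)
E
```

```text
(array([451.31, -96.78,  20.58]), 452, np.float64(0.557305952809663))
at [453.6 -96.4 238.4] rot [-1.7998e+02  1.0000e-02  1.6257e+02] shift [0. 0. 0.] turn [-0.0002  0.0001 -0.    ] t 13.25
top (array([449.39, -97.45,  22.05]), 45, np.float64(1.6907241851550243))
11 ((445.0481872558594, -95.60419464111328), (21.284648895263672, 10.9859619140625), 84.28868865966797)
```

Emit:
step_arm(plan=[{"dx": 0.006, "dy": -0.0022, "dz": 0.05, "ax": 0, "ay": 0, "az": 0, "gripper": 0}, {"dx": 0, "dy": 0, "dz": 0.06, "ax": 0, "ay": 0, "az": 0, "gripper": 0}, {"dx": 0, "dy": 0, "dz": 0.05, "ax": 0, "ay": 0, "az": 0, "gripper": 0}, {"dx": 0, "dy": 0, "dz": 0.01, "ax": 0, "ay": 0, "az": 0, "gripper": 0}, {"dx": 0, "dy": 0, "dz": 0, "ax": 0, "ay": 0, "az": 0, "gripper": 0}, {"dx": 0, "dy": 0, "dz": 0.01, "ax": 0, "ay": 0, "az": 0, "gripper": 0}, {"dx": 0, "dy": 0, "dz": 0.01, "ax": 0, "ay": 0, "az": 0, "gripper": 0}, {"dx": 0, "dy": 0, "dz": 0, "ax": 0, "ay": 0, "az": 0, "gripper": 0}, {"dx": 0, "dy": 0, "dz": 0, "ax": 0, "ay": 0, "az": 0, "gripper": 0}])

```text
clock: 14.42
eef_pos: [451.7, -96.6, 181.4]
tool_rot: [3.142, 0.0, 2.838]
force: [1.0, 0.8, -1.5]
width: 15.1
gripper_force: 58.9
```

Emit:
step_arm(plan=[{"dx": 0, "dy": 0, "dz": 0.01, "ax": 0, "ay": 0, "az": 0, "gripper": 0}, {"dx": 0, "dy": 0, "dz": 0.01, "ax": 0, "ay": 0, "az": 0, "gripper": 0}, {"dx": 0, "dy": 0, "dz": 0, "ax": 0, "ay": 0, "az": 0, "gripper": 0}, {"dx": 0, "dy": 0, "dz": 0, "ax": 0, "ay": 0, "az": 0, "gripper": 0}])

```text
clock: 14.92
eef_pos: [451.4, -96.6, 175.1]
tool_rot: [-3.142, -0.001, 2.838]
force: [-1.0, 0.3, -3.2]
width: 14.6
gripper_force: 59.0
```

Emit:
step_arm(plan=[{"dx": 0, "dy": 0, "dz": 0.015, "ax": 0, "ay": 0, "az": 0, "gripper": 0}, {"dx": 0, "dy": 0, "dz": 0.015, "ax": 0, "ay": 0, "az": 0, "gripper": 0}, {"dx": 0, "dy": 0, "dz": 0.015, "ax": 0, "ay": 0, "az": 0, "gripper": 0}, {"dx": 0, "dy": 0, "dz": 0, "ax": 0, "ay": 0, "az": 0, "gripper": 0}, {"dx": 0, "dy": 0, "dz": 0, "ax": 0, "ay": 0, "az": 0, "gripper": 0}])

```text
clock: 15.55
eef_pos: [451.4, -96.5, 161.7]
tool_rot: [3.142, -0.001, 2.838]
force: [-1.6, -0.3, -2.4]
width: 15.1
gripper_force: 58.9
```

Emit:
step_arm(plan=[{"dx": 0, "dy": 0, "dz": 0, "ax": 0, "ay": 0, "az": 0.06, "gripper": 0}, {"dx": 0, "dy": 0, "dz": 0, "ax": 0, "ay": 0, "az": 0.08, "gripper": 0}, {"dx": 0, "dy": 0, "dz": 0, "ax": 0, "ay": 0, "az": 0.08, "gripper": 0}, {"dx": 0, "dy": 0, "dz": 0, "ax": 0, "ay": 0, "az": 0.08, "gripper": 0}, {"dx": 0, "dy": 0, "dz": 0, "ax": 0, "ay": 0, "az": 0.08, "gripper": 0}, {"dx": 0, "dy": 0, "dz": 0, "ax": 0, "ay": 0, "az": 0.08, "gripper": 0}, {"dx": 0, "dy": 0, "dz": 0, "ax": 0, "ay": 0, "az": 0.08, "gripper": 0}, {"dx": 0, "dy": 0, "dz": 0, "ax": 0, "ay": 0, "az": 0.08, "gripper": 0}, {"dx": 0, "dy": 0, "dz": 0, "ax": 0, "ay": 0, "az": 0.08, "gripper": 0}, {"dx": 0, "dy": 0, "dz": 0, "ax": 0, "ay": 0, "az": 0.05, "gripper": 0}, {"dx": 0, "dy": 0, "dz": 0, "ax": 0, "ay": 0, "az": 0, "gripper": 0}, {"dx": 0, "dy": 0, "dz": 0, "ax": 0, "ay": 0, "az": 0, "gripper": 0}])

```text
clock: 17.05
eef_pos: [451.5, -96.4, 161.7]
tool_rot: [-3.141, -0.0, 1.662]
force: [-2.0, 1.7, -3.7]
width: 15.0
gripper_force: 58.6
```

```bash
python3 - <<'E'
from h import *
s=ctrl.read_state(); print(s['force'],s['torque'],s['qpos'].round(2)); go()
c,P,T,im=cam('wrist'); W=T@np.linalg.inv(np.array(im['T_tool_cam'])); t=(P-W[:3,3])@W[:3,:3]
m=(np.abs(t[...,0])<70)&(np.abs(t[...,1])<25)&(t[...,2]>-36)&(t[...,2]<-20)&(t[...,0]>15); q=t[m]; print(len(q),np.median(q[:,2]),q[:,0].max(),cv2.minAreaRect(q[:,:2].astype(np.float32)))
E
```

```text
[-2.00509478  1.67991526 -3.73236327] [0.32328338 0.49319041 0.08320979] [ 0.44  0.49 -0.41  2.09  0.33  0.62 -0.1 ]
at [451.5 -96.4 161.7] rot [-1.7998e+02 -2.0000e-02  9.5220e+01] shift [0. 0. 0.] turn [-0.0003 -0.0002  0.    ] t 17.05
2853 -30.321146686153895 45.53967861033079 ((30.26193618774414, 0.7732992172241211), (16.078536987304688, 30.535295486450195), 89.75314331054688)
```

Emit:
step_arm(plan=[{"dx": 0, "dy": 0, "dz": 0, "ax": 0, "ay": 0, "az": 0.06, "gripper": 0}, {"dx": 0, "dy": 0, "dz": 0, "ax": 0, "ay": 0, "az": 0, "gripper": 0}, {"dx": 0, "dy": 0, "dz": 0, "ax": 0, "ay": 0, "az": -0.02, "gripper": 0}, {"dx": 0, "dy": 0, "dz": -0.03, "ax": 0, "ay": 0, "az": 0, "gripper": 0}, {"dx": 0, "dy": 0, "dz": -0.05, "ax": 0, "ay": 0, "az": 0, "gripper": 0}, {"dx": 0, "dy": 0, "dz": -0.08, "ax": 0, "ay": 0, "az": 0, "gripper": 0}, {"dx": 0, "dy": 0, "dz": -0.08, "ax": 0, "ay": 0, "az": 0, "gripper": 0}, {"dx": 0, "dy": 0, "dz": -0.02, "ax": 0, "ay": 0, "az": 0, "gripper": 0}, {"dx": 0, "dy": 0, "dz": 0, "ax": 0, "ay": 0, "az": 0, "gripper": 0}])

```text
clock: 18.23
eef_pos: [452.1, -97.0, 240.3]
tool_rot: [3.14, 0.001, 1.597]
force: [-0.3, 0.0, -0.8]
width: 14.8
gripper_force: 59.1
```

```bash
python3 - <<'E'
from h import *
c,P,T,im=cam('wrist'); np.savez('w7.npz',c=c,P=P,T=T); print(rim(P)); W=T@np.linalg.inv(np.array(im['T_tool_cam'])); t=(P-W[:3,3])@W[:3,:3]
m=(np.abs(t[...,0])<70)&(np.abs(t[...,1])<25)&(t[...,2]>-36)&(t[...,2]<-20)&(t[...,0]>15); q=t[m]; print(len(q),np.median(q[:,2]),q[:,0].max(),cv2.minAreaRect(q[:,:2].astype(np.float32)))
go(412.3,155,None,120)
E
```

```text
(array([451.67, -96.16,  20.55]), 437, np.float64(0.5620224308372381))
2851 -30.175882128948157 45.713281652308204 ((30.364501953125, 0.838383674621582), (16.04261016845703, 30.669031143188477), 89.76073455810547)
at [451.6 -96.9 239.6] rot [1.7999e+02 2.0000e-02 9.1520e+01] shift [ 8.428e-01 -1.087e-01 -2.000e-04] turn [ 1.000e-04  2.000e-04 -3.165e-01] t 18.27
```

Emit:
step_arm(plan=[{"dx": 0.1204, "dy": -0.0155, "dz": 0, "ax": 0, "ay": 0, "az": 0, "gripper": 0}, {"dx": 0.1204, "dy": -0.0155, "dz": 0, "ax": 0, "ay": 0, "az": 0, "gripper": 0}, {"dx": 0.1204, "dy": -0.0155, "dz": 0, "ax": 0, "ay": 0, "az": 0, "gripper": 0}, {"dx": 0.1204, "dy": -0.0155, "dz": 0, "ax": 0, "ay": 0, "az": 0, "gripper": 0}, {"dx": 0.1204, "dy": -0.0155, "dz": 0, "ax": 0, "ay": 0, "az": 0, "gripper": 0}, {"dx": 0.1204, "dy": -0.0155, "dz": 0, "ax": 0, "ay": 0, "az": 0, "gripper": 0}, {"dx": 0.1204, "dy": -0.0155, "dz": 0, "ax": 0, "ay": 0, "az": 0, "gripper": 0}, {"dx": 0, "dy": 0, "dz": 0, "ax": 0, "ay": 0, "az": -0.1055, "gripper": 0}, {"dx": 0, "dy": 0, "dz": 0, "ax": 0, "ay": 0, "az": -0.1055, "gripper": 0}, {"dx": 0, "dy": 0, "dz": 0, "ax": 0, "ay": 0, "az": -0.1055, "gripper": 0}, {"dx": 0, "dy": 0, "dz": 0, "ax": 0, "ay": 0, "az": 0, "gripper": 0}, {"dx": 0, "dy": 0, "dz": 0, "ax": 0, "ay": 0, "az": 0, "gripper": 0}, {"dx": 0, "dy": 0, "dz": 0, "ax": 0, "ay": 0, "az": 0, "gripper": 0}])

```text
clock: 19.9
eef_pos: [412.3, 155.2, 239.7]
tool_rot: [-3.141, 0.0, 2.093]
force: [0.1, 1.1, -1.2]
width: 14.8
gripper_force: 59.1
```

```bash
python3 - <<'E'
from h import *
c,P,T,im=cam('wrist'); b=((np.abs(P[...,2]-12)<3)&(np.hypot(P[...,0]-412.5,P[...,1]-155)<50)); q=P[b]; print('base',len(q),cv2.minEnclosingCircle(q[:,:2].astype(np.float32)))
# outer-edge fit with known r=34
h=cv2.convexHull(q[:,:2].astype(np.float32))[:,0]
f=least_squares(lambda p:np.hypot(h[:,0]-p[0],h[:,1]-p[1])-34,[412.5,155],loss='soft_l1'); print(f.x)
go(412.3,155,91.8,120)
a=np.load('w7.npz'); c7,P7,T7=a['c'],a['P'],a['T']
cv2.imwrite('pics/w7.png',cv2.resize(c7[130:250,240:390],None,fx=5,fy=5,interpolation=cv2.INTER_CUBIC))
E
```

```text
base 2126 ((413.266357421875, 154.4337921142578), 33.37548065185547)
[413.64548954 154.70876477]
at [412.4 155.3 239.7] rot [-179.99    0.    119.95] shift [-0.0006 -0.0005  0.4931] turn [-0.0001  0.     -0.0006] t 19.95
```

View pics/w7.png

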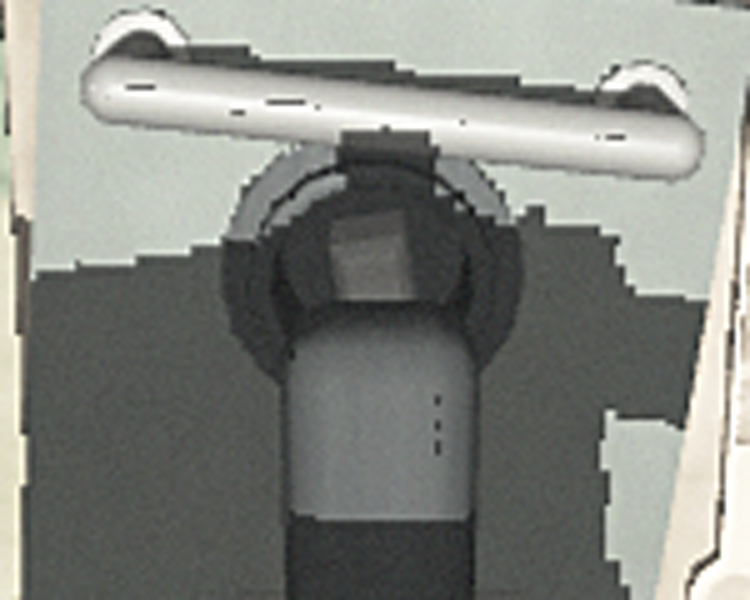

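The spindle (px about 314,181) now stands about 80° clockwise of its locked direction, so the latch is open. Next I'll park the key.

Emit:
step_arm(plan=[{"dx": -0.0015, "dy": 0, "dz": 0.1, "ax": 0, "ay": 0, "az": 0, "gripper": 0}, {"dx": 0, "dy": 0, "dz": 0.12, "ax": 0, "ay": 0, "az": 0, "gripper": 0}, {"dx": 0, "dy": 0, "dz": 0.12, "ax": 0, "ay": 0, "az": 0, "gripper": 0}, {"dx": 0, "dy": 0, "dz": 0.05, "ax": 0, "ay": 0, "az": 0, "gripper": 0}, {"dx": 0, "dy": 0, "dz": 0.01, "ax": 0, "ay": 0, "az": 0, "gripper": 0}, {"dx": 0, "dy": 0, "dz": 0.01, "ax": 0, "ay": 0, "az": 0, "gripper": 0}, {"dx": 0, "dy": 0, "dz": 0.02, "ax": 0, "ay": 0, "az": 0, "gripper": 0}, {"dx": 0, "dy": 0, "dz": 0, "ax": 0, "ay": 0, "az": 0, "gripper": 0}, {"dx": 0, "dy": 0, "dz": 0, "ax": 0, "ay": 0, "az": 0, "gripper": 0}])

```text
clock: 21.08
eef_pos: [412.8, 154.9, 111.1]
tool_rot: [3.141, 0.0, 2.094]
force: [-0.5, 0.6, -2.1]
width: 15.2
gripper_force: 59.1
```

Emit:
step_arm(plan=[{"dx": 0, "dy": 0, "dz": 0.02, "ax": 0, "ay": 0, "az": 0, "gripper": 0}, {"dx": 0, "dy": 0, "dz": 0.02, "ax": 0, "ay": 0, "az": 0, "gripper": 0}, {"dx": 0, "dy": 0, "dz": 0.02, "ax": 0, "ay": 0, "az": 0, "gripper": 0}, {"dx": 0, "dy": 0, "dz": 0.0025, "ax": 0, "ay": 0, "az": 0, "gripper": 0}, {"dx": 0, "dy": 0, "dz": 0, "ax": 0, "ay": 0, "az": 0, "gripper": 0}, {"dx": 0, "dy": 0, "dz": 0, "ax": 0, "ay": 0, "az": 0, "gripper": 0}])

```text
clock: 21.82
eef_pos: [412.7, 154.9, 92.1]
tool_rot: [3.141, -0.0, 2.095]
force: [-0.2, 0.0, -1.0]
width: 15.3
gripper_force: 59.2
```

Emit:
step_arm(plan=[{"dx": 0, "dy": 0, "dz": 0, "ax": 0, "ay": 0, "az": 0, "gripper": 1}, {"dx": 0, "dy": 0, "dz": 0, "ax": 0, "ay": 0, "az": 0, "gripper": 1}, {"dx": 0, "dy": 0, "dz": 0, "ax": 0, "ay": 0, "az": 0, "gripper": 1}, {"dx": 0, "dy": 0, "dz": 0, "ax": 0, "ay": 0, "az": 0, "gripper": 1}, {"dx": 0, "dy": 0, "dz": 0, "ax": 0, "ay": 0, "az": 0, "gripper": 1}, {"dx": 0, "dy": 0, "dz": 0, "ax": 0, "ay": 0, "az": 0, "gripper": 1}, {"dx": 0, "dy": 0, "dz": 0, "ax": 0, "ay": 0, "az": 0, "gripper": 1}, {"dx": 0, "dy": 0, "dz": -0.08, "ax": 0, "ay": 0, "az": 0, "gripper": 1}, {"dx": 0, "dy": 0, "dz": -0.12, "ax": 0, "ay": 0, "az": 0, "gripper": 1}, {"dx": 0, "dy": 0, "dz": -0.15, "ax": 0, "ay": 0, "az": 0, "gripper": 1}, {"dx": 0, "dy": 0, "dz": -0.14, "ax": 0, "ay": 0, "az": 0, "gripper": 1}, {"dx": 0, "dy": 0, "dz": 0, "ax": 0, "ay": 0, "az": 0, "gripper": 1}, {"dx": 0, "dy": 0, "dz": 0, "ax": 0, "ay": 0, "az": 0, "gripper": 1}])

```text
clock: 23.45
eef_pos: [412.2, 154.3, 238.5]
tool_rot: [-3.141, 0.0, 2.094]
force: [-0.0, -0.6, 0.2]
width: 85.5
gripper_force: 0.0
```

```bash
python3 - <<'E'
from h import *
c,P,T,im=cam('wrist')
m=((P[...,2]>105)&(P[...,2]<135)&(np.hypot(P[...,0]-412,P[...,1]-154)<60)); q=P[m]; print(len(q),np.median(q[:,2]),np.ptp(np.percentile(q[:,2],[2,98])),cv2.minAreaRect(q[:,:2].astype(np.float32)))
# handle from lock views, cylinder top z 137.5
for n in ('w1','w5','w6','w7'):
    P=np.load(n+'.npz')['P']; m=(P[...,2]>133)&(P[...,2]<140)&(np.hypot(P[...,0]-453,P[...,1]+61)<62)&(P[...,1]>-80); q=P[m][:,:2].astype(np.float32); print(n,len(q),cv2.minAreaRect(q), np.median(P[m][:,2]))
go(453.5,-60.5,240,180-4.3); go(453.5,-60.5,240,-4.3)
E
```

```text
1816 121.89917934871735 5.338253579817078 ((413.3389892578125, 154.6253662109375), (15.920754432678223, 91.1585693359375), 29.771703720092773)
w1 1706 ((455.1793518066406, -60.7348747253418), (10.87446403503418, 99.89298248291016), 85.50870513916016) 136.97481363775745
w5 1650 ((454.51617431640625, -60.53155517578125), (11.047245025634766, 99.736083984375), 85.39096069335938) 136.9660648461341
w6 1512 ((453.7564392089844, -60.91559600830078), (10.920465469360352, 99.52242279052734), 85.44124603271484) 137.00533983441983
w7 1633 ((454.4290771484375, -60.59424591064453), (10.973689079284668, 99.66941833496094), 85.4499740600586) 136.94389418279465
at [411.9 154.2 238.1] rot [-179.88   -0.    120.  ] shift [-0.6892 -0.2378 -0.0058] turn [-0.0012 -0.0007 -0.6189] t 23.5
at [411.9 154.2 238.1] rot [-179.88   -0.    120.  ] shift [-0.6892 -0.2378 -0.0058] turn [-8.0000e-04  1.4000e-03  1.3811e+00] t 23.5
```

Emit:
step_arm(plan=[{"dx": -0.1152, "dy": -0.0393, "dz": 0, "ax": 0, "ay": 0, "az": 0, "gripper": 1}, {"dx": -0.1152, "dy": -0.0393, "dz": 0, "ax": 0, "ay": 0, "az": 0, "gripper": 1}, {"dx": -0.1152, "dy": -0.0393, "dz": 0, "ax": 0, "ay": 0, "az": 0, "gripper": 1}, {"dx": -0.1152, "dy": -0.0393, "dz": 0, "ax": 0, "ay": 0, "az": 0, "gripper": 1}, {"dx": -0.1152, "dy": -0.0393, "dz": 0, "ax": 0, "ay": 0, "az": 0, "gripper": 1}, {"dx": -0.1152, "dy": -0.0393, "dz": 0, "ax": 0, "ay": 0, "az": 0, "gripper": 1}, {"dx": 0, "dy": 0, "dz": 0, "ax": 0, "ay": 0, "az": -0.1027, "gripper": 1}, {"dx": 0, "dy": 0, "dz": 0, "ax": 0, "ay": 0, "az": -0.1027, "gripper": 1}, {"dx": 0, "dy": 0, "dz": 0, "ax": 0, "ay": 0, "az": -0.1027, "gripper": 1}, {"dx": 0, "dy": 0, "dz": 0, "ax": 0, "ay": 0, "az": -0.1027, "gripper": 1}, {"dx": 0, "dy": 0, "dz": 0, "ax": 0, "ay": 0, "az": -0.1027, "gripper": 1}, {"dx": 0, "dy": 0, "dz": 0, "ax": 0, "ay": 0, "az": -0.1027, "gripper": 1}, {"dx": 0, "dy": 0, "dz": 0, "ax": 0, "ay": 0, "az": 0, "gripper": 1}, {"dx": 0, "dy": 0, "dz": 0, "ax": 0, "ay": 0, "az": 0, "gripper": 1}])

```text
clock: 25.25
eef_pos: [454.6, -60.0, 238.4]
tool_rot: [3.141, -0.001, 3.06]
force: [0.0, 0.3, -0.5]
width: 85.6
gripper_force: 0.0
```

```bash
python3 - <<'E'
from h import *
c,P,T,im=cam('wrist'); m=(P[...,2]>133)&(P[...,2]<140)&(np.hypot(P[...,0]-453,P[...,1]+61)<62)&(P[...,1]>-80); q=P[m][:,:2].astype(np.float32); print(len(q),cv2.minAreaRect(q))
go(454.4,-60.7,109.5,175.45)
E
```

```text
1476 ((454.11212158203125, -61.11973190307617), (10.542009353637695, 99.46461486816406), 85.5851821899414)
at [454.8 -60.  238.6] rot [ 1.7999e+02 -6.0000e-02  1.7535e+02] shift [ 0.0006 -0.0024  0.4302] turn [ 0.0001 -0.0007 -0.0011] t 25.3
```

Emit:
step_arm(plan=[{"dx": 0.0006, "dy": -0.0024, "dz": 0.1, "ax": 0, "ay": 0, "az": -0.001, "gripper": 1}, {"dx": 0, "dy": 0, "dz": 0.12, "ax": 0, "ay": 0, "az": 0, "gripper": 1}, {"dx": 0, "dy": 0, "dz": 0.12, "ax": 0, "ay": 0, "az": 0, "gripper": 1}, {"dx": 0, "dy": 0, "dz": 0.06, "ax": 0, "ay": 0, "az": 0, "gripper": 1}, {"dx": 0, "dy": 0, "dz": 0.03, "ax": 0, "ay": 0, "az": 0, "gripper": 1}, {"dx": 0, "dy": 0, "dz": 0, "ax": 0, "ay": 0, "az": 0, "gripper": 1}, {"dx": 0, "dy": 0, "dz": 0, "ax": 0, "ay": 0, "az": 0, "gripper": 0}, {"dx": 0, "dy": 0, "dz": 0, "ax": 0, "ay": 0, "az": 0, "gripper": 0}, {"dx": 0, "dy": 0, "dz": 0, "ax": 0, "ay": 0, "az": 0, "gripper": 0}, {"dx": 0, "dy": 0, "dz": 0, "ax": 0, "ay": 0, "az": 0, "gripper": 0}, {"dx": 0, "dy": 0, "dz": 0, "ax": 0, "ay": 0, "az": 0, "gripper": 0}, {"dx": 0, "dy": 0, "dz": 0, "ax": 0, "ay": 0, "az": 0, "gripper": 0}, {"dx": 0, "dy": 0, "dz": 0, "ax": 0, "ay": 0, "az": 0, "gripper": 0}])

```text
clock: 26.92
eef_pos: [454.9, -61.3, 110.4]
tool_rot: [-3.141, 0.0, 3.064]
force: [-1.3, -2.1, 5.7]
width: 8.7
gripper_force: 58.6
```

```bash
cat > arc.py <<'E'
from h import *
s=ctrl.read_state(); p=np.array(s['eef_pos']); M0=R.from_euler('xyz',s['tool_rot'])
print(p.round(1),s['width'],s['gripper_force'],s['force'].round(1))
by=np.array([np.sin(np.radians(4.55)),np.cos(np.radians(4.55)),0]); bx=np.array([by[1],-by[0],0]); ez=np.array([0,0,1.])
off=22.5
def pose(th): # degrees
    t=np.radians(th); G=(186*np.cos(t)-37*np.sin(t))*by+(186*np.sin(t)+37*np.cos(t))*ez
    M=R.from_rotvec(bx*np.radians(th*TILT))*M0
    return G+off*M.as_matrix()[:,2],M
TILT=25/92
ths=np.arange(0,96.1,4.8)
for a,b in zip(ths[:-1],ths[1:]):
    (g,M),(h,N)=pose(a),pose(b); print(round(b,1),(M.inv().apply(h-g)/300).round(4),((M.inv()*N).as_rotvec()/(np.pi/2)).round(4))
E
python3 arc.py
```

```text
[454.9 -61.3 110.4] 8.702875350244396 58.56642186641693 [-1.3 -2.1  5.7]
4.8 [ 0.     -0.0108 -0.0515] [-0.0145 -0.      0.    ]
9.6 [ 0.     -0.014  -0.0506] [-0.0145 -0.      0.    ]
14.4 [ 0.     -0.017  -0.0495] [-0.0145 -0.      0.    ]
19.2 [ 0.     -0.02   -0.0483] [-0.0145 -0.      0.    ]
24.0 [ 0.     -0.0229 -0.0469] [-0.0145 -0.      0.    ]
28.8 [ 0.     -0.0257 -0.0453] [-0.0145 -0.      0.    ]
33.6 [ 0.     -0.0284 -0.0436] [-0.0145 -0.      0.    ]
38.4 [ 0.     -0.031  -0.0416] [-0.0145 -0.      0.    ]
43.2 [ 0.     -0.0335 -0.0396] [-0.0145 -0.      0.    ]
48.0 [ 0.     -0.0358 -0.0373] [-0.0145 -0.      0.    ]
52.8 [ 0.    -0.038 -0.035] [-0.0145 -0.      0.    ]
57.6 [ 0.0001 -0.0401 -0.0325] [-0.0145 -0.      0.    ]
62.4 [ 0.0001 -0.042  -0.0299] [-0.0145 -0.      0.    ]
67.2 [ 0.0001 -0.0437 -0.0272] [-0.0145 -0.      0.    ]
72.0 [ 0.0001 -0.0453 -0.0243] [-0.0145 -0.      0.    ]
76.8 [ 0.0001 -0.0467 -0.0214] [-0.0145 -0.      0.    ]
81.6 [ 0.0001 -0.0479 -0.0184] [-0.0145 -0.      0.    ]
86.4 [ 0.0001 -0.049  -0.0154] [-0.0145 -0.      0.    ]
91.2 [ 0.0001 -0.0498 -0.0123] [-0.0145 -0.      0.    ]
96.0 [ 0.0001 -0.0505 -0.0091] [-0.0145 -0.      0.    ]
```

Emit:
step_arm(plan=[{"dx": 0, "dy": -0.0108, "dz": -0.0515, "ax": -0.0145, "ay": 0, "az": 0, "gripper": 0}, {"dx": 0, "dy": -0.014, "dz": -0.0506, "ax": -0.0145, "ay": 0, "az": 0, "gripper": 0}, {"dx": 0, "dy": -0.017, "dz": -0.0495, "ax": -0.0145, "ay": 0, "az": 0, "gripper": 0}, {"dx": 0, "dy": 0, "dz": 0, "ax": 0, "ay": 0, "az": 0, "gripper": 0}, {"dx": 0, "dy": 0, "dz": 0, "ax": 0, "ay": 0, "az": 0, "gripper": 0}])

```text
clock: 27.55
eef_pos: [453.9, -74.3, 155.0]
tool_rot: [3.074, 0.0, 3.064]
force: [-0.2, -0.5, 0.8]
width: 8.7
gripper_force: 59.4
```

Emit:
step_arm(plan=[{"dx": 0, "dy": -0.02, "dz": -0.0483, "ax": -0.0145, "ay": 0, "az": 0, "gripper": 0}, {"dx": 0, "dy": -0.0229, "dz": -0.0469, "ax": -0.0145, "ay": 0, "az": 0, "gripper": 0}, {"dx": 0, "dy": -0.0257, "dz": -0.0453, "ax": -0.0145, "ay": 0, "az": 0, "gripper": 0}, {"dx": 0, "dy": -0.0284, "dz": -0.0436, "ax": -0.0145, "ay": 0, "az": 0, "gripper": 0}, {"dx": 0, "dy": -0.031, "dz": -0.0416, "ax": -0.0145, "ay": 0, "az": 0, "gripper": 0}, {"dx": 0, "dy": -0.0335, "dz": -0.0396, "ax": -0.0145, "ay": 0, "az": 0, "gripper": 0}, {"dx": 0, "dy": -0.0358, "dz": -0.0373, "ax": -0.0145, "ay": 0, "az": 0, "gripper": 0}, {"dx": 0, "dy": -0.038, "dz": -0.035, "ax": -0.0145, "ay": 0, "az": 0, "gripper": 0}, {"dx": 0, "dy": 0, "dz": 0, "ax": 0, "ay": 0, "az": 0, "gripper": 0}, {"dx": 0, "dy": 0, "dz": 0, "ax": 0, "ay": 0, "az": 0, "gripper": 0}])

```text
clock: 28.8
eef_pos: [447.5, -154.6, 245.2]
tool_rot: [2.887, -0.001, 3.066]
force: [-2.0, 5.3, 12.4]
width: 8.5
gripper_force: 59.6
```

Emit:
step_arm(plan=[{"dx": 0, "dy": -0.0401, "dz": -0.0325, "ax": -0.0145, "ay": 0, "az": 0, "gripper": 0}, {"dx": 0, "dy": -0.042, "dz": -0.0299, "ax": -0.0145, "ay": 0, "az": 0, "gripper": 0}, {"dx": 0, "dy": -0.0437, "dz": -0.0272, "ax": -0.0145, "ay": 0, "az": 0, "gripper": 0}, {"dx": 0, "dy": -0.0453, "dz": -0.0243, "ax": -0.0145, "ay": 0, "az": 0, "gripper": 0}, {"dx": 0, "dy": 0, "dz": 0, "ax": 0, "ay": 0, "az": 0, "gripper": 0}, {"dx": 0, "dy": 0, "dz": 0, "ax": 0, "ay": 0, "az": 0, "gripper": 0}])

```text
clock: 29.55
eef_pos: [443.2, -212.8, 265.2]
tool_rot: [2.796, -0.001, 3.066]
force: [-6.8, 4.4, 23.3]
width: 8.5
gripper_force: 63.1
```

Emit:
step_arm(plan=[{"dx": 0, "dy": 0.002, "dz": -0.012, "ax": 0, "ay": 0, "az": 0, "gripper": 0}, {"dx": 0, "dy": 0, "dz": 0, "ax": 0, "ay": 0, "az": 0, "gripper": 0}])

```text
clock: 29.8
eef_pos: [442.9, -215.9, 265.8]
tool_rot: [2.799, -0.001, 3.065]
force: [1.1, 4.0, -1.2]
width: 8.5
gripper_force: 60.8
```

```bash
python3 - <<'E'
from h import *
c,P,_,_=cam('side'); 
by=np.array([np.sin(np.radians(4.55)),np.cos(np.radians(4.55)),0]); bx=np.array([by[1],-by[0],0]); H=np.array([439.65,-246.1,95])
b=np.stack([(P-H)@bx,(P-H)@by,P[...,2]-95],-1)
m=(np.abs(b[...,0])<62)&(b[...,1]>-90)&(b[...,1]<190)&(b[...,2]>12)&(b[...,2]<200)
q=b[m]; print(len(q))
for a in range(10,210,20):
    k=q[(q[:,2]>a)&(q[:,2]<a+20)]
    if len(k): print(a,len(k),np.percentile(k[:,1],[5,50,95]).round(),k[:,0].min().round(),k[:,0].max().round())
print(ctrl.read_state()['force'])
E
```

```text
3832
10 320 [-4.  1.  5.] -62.0 61.0
30 436 [ 2.  8. 13.] -62.0 61.0
50 414 [11. 15. 20.] -60.0 62.0
70 419 [17. 22. 27.] -61.0 61.0
90 434 [24. 29. 34.] -61.0 62.0
110 467 [30. 35. 55.] -61.0 62.0
130 425 [33. 42. 61.] -62.0 61.0
150 311 [40. 48. 52.] -62.0 62.0
170 324 [ 9. 55. 60.] -62.0 61.0
190 282 [18. 59. 70.] -62.0 62.0
[ 1.4658793   5.0679765  -1.64407333]
```

Emit:
step_arm(plan=[{"dx": 0, "dy": -0.0467, "dz": -0.0225, "ax": -0.0145, "ay": 0, "az": 0, "gripper": 0}, {"dx": 0, "dy": -0.0479, "dz": -0.02, "ax": -0.0145, "ay": 0, "az": 0, "gripper": 0}, {"dx": 0, "dy": -0.049, "dz": -0.017, "ax": -0.0145, "ay": 0, "az": 0, "gripper": 0}, {"dx": 0, "dy": -0.05, "dz": -0.014, "ax": -0.0145, "ay": 0, "az": 0, "gripper": 0}, {"dx": 0, "dy": 0, "dz": 0, "ax": 0, "ay": 0, "az": 0, "gripper": 0}, {"dx": 0, "dy": 0, "dz": 0, "ax": 0, "ay": 0, "az": 0, "gripper": 0}])

```text
clock: 30.6
eef_pos: [437.9, -280.3, 264.5]
tool_rot: [2.712, 0.0, 3.063]
force: [2.6, -1.6, -4.3]
width: 8.7
gripper_force: 60.1
```

```bash
cat > lid.py <<'E'
from h import *
c,P,_,_=cam('side'); cv2.imwrite('pics/s_last.png',c)
by=np.array([np.sin(np.radians(4.55)),np.cos(np.radians(4.55)),0]); bx=np.array([by[1],-by[0],0]); H=np.array([439.65,-246.1,95])
b=np.stack([(P-H)@bx,(P-H)@by,P[...,2]-95],-1)
m=(np.abs(b[...,0])<62)&(np.abs(b[...,0])>48)&(np.abs(b[...,1])<60)&(b[...,2]>20)&(b[...,2]<195); q=b[m]
f=least_squares(lambda p:q[:,1]-p[0]-p[1]*q[:,2],[0,0],loss='soft_l1'); print('theta',90-np.degrees(np.arctan(f.x[1])),len(q))
s=ctrl.read_state(); print(s['eef_pos'],s['force'],s['clock'])
E
python3 lid.py
```

```text
theta 91.41053088339963 687
[ 437.91561493 -279.97453709  264.59313294] [ 2.62616177 -2.31339033 -5.62031407] 30.65
```

Emit:
step_arm(plan=[{"dx": 0, "dy": 0, "dz": 0, "ax": 0, "ay": 0, "az": 0, "gripper": 0.28}, {"dx": 0, "dy": 0, "dz": 0, "ax": 0, "ay": 0, "az": 0, "gripper": 0.28}, {"dx": 0, "dy": 0, "dz": 0, "ax": 0, "ay": 0, "az": 0, "gripper": 0.28}, {"dx": 0, "dy": 0, "dz": 0, "ax": 0, "ay": 0, "az": 0, "gripper": 0.28}])

```text
clock: 31.15
eef_pos: [437.8, -278.9, 265.5]
tool_rot: [2.709, -0.0, 3.064]
force: [0.9, 0.2, 0.5]
width: 24.0
gripper_force: 0.0
```

```bash
python3 lid.py
```

```text
theta 91.29367411357812 686
[ 437.86242959 -278.95251946  265.42167819] [ 0.06674511 -0.47846835  0.46331925] 31.2
```

Released cleanly with no contact. Withdrawing along the tool axis.

Emit:
step_arm(plan=[{"dx": 0, "dy": 0, "dz": -0.04, "ax": 0, "ay": 0, "az": 0, "gripper": 0.28}, {"dx": 0, "dy": 0, "dz": -0.06, "ax": 0, "ay": 0, "az": 0, "gripper": 0.28}, {"dx": 0, "dy": 0, "dz": -0.08, "ax": 0, "ay": 0, "az": 0, "gripper": 0.28}, {"dx": 0, "dy": 0, "dz": -0.08, "ax": 0, "ay": 0, "az": 0, "gripper": 0.28}, {"dx": 0, "dy": 0, "dz": -0.1, "ax": 0, "ay": 0, "az": 0, "gripper": 0.28}, {"dx": 0, "dy": 0, "dz": -0.03, "ax": 0, "ay": 0, "az": 0, "gripper": 0.28}, {"dx": 0, "dy": 0, "dz": 0, "ax": 0, "ay": 0, "az": 0, "gripper": 0.28}, {"dx": 0, "dy": 0, "dz": 0, "ax": 0, "ay": 0, "az": 0, "gripper": 0.28}, {"dx": 0, "dy": 0, "dz": 0, "ax": 0, "ay": 0, "az": 0, "gripper": 0.28}])

```text
clock: 32.33
eef_pos: [433.7, -327.5, 370.8]
tool_rot: [2.708, -0.001, 3.065]
force: [-0.3, 0.4, -0.4]
width: 23.8
gripper_force: 0.0
```

```bash
python3 lid.py; python3 - <<'E'
from h import *
c,P,_,_=cam('top')
for n,x,y,lo,hi in(('key',412,154,105,130),('stamp',385,-384,40,85),('beaker',480,272,1,100)):
    m=(P[...,2]>lo)&(P[...,2]<hi)&(np.hypot(P[...,0]-x,P[...,1]-y)<50); q=P[m]; print(n,len(q),q.mean(0).round(),q[:,2].max().round())
E
```

```text
theta 91.1764263618023 680
[ 433.79132162 -327.58734658  370.92372334] [ 0.68059429  0.29822913 -0.26724013] 32.375
key 261 [410. 152. 122.] 130.0
stamp 82 [ 385. -382.   68.] 75.0
beaker 1092 [480. 272.  37.] 100.0
```

View pics/s_last.png

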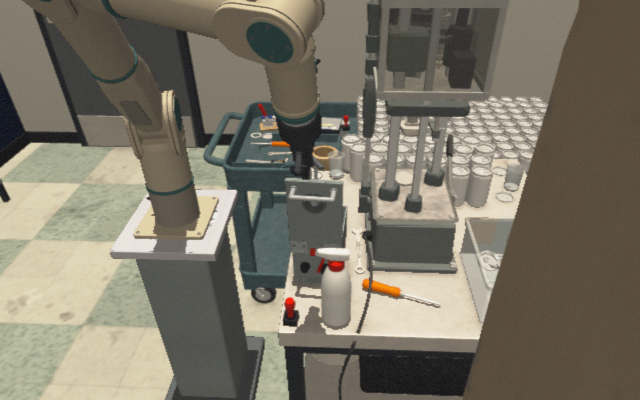

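The lid stands upright (handle at about px (315,190)), the stamp (290,312) and beaker (337,163) are standing, and the gripper is clear of the lid. Handing in.

```bash
python3 -c "
from cell import ctrl
print(ctrl.finish_job())"
```

```text
the job is handed in; nothing more can be done
None
```

I handed the job in at about 32 s: the latch is unlocked, the key is back on its post, the lid stands open at about 91°, and the beaker and date stamp are still standing.

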